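# Heft the gluing weights and dock them by class

## Robot

A 6-joint arm with a two-finger parallel gripper is mounted at the origin on the work surface. World frame = base frame: x ahead of the robot, y to its left, z up, the work surface at z = 0. Lengths are in m, angles in degrees, forces in N, time in s.
With the tool pointing down it reaches from about 0.3 to 0.775 m from the base axis. Payload 14.6 kg.
Tool frame: the origin (TCP) lies midway between the tips of the shut fingers; the grasp point (between the pads) lies 19 mm behind it; z points along the fingers, x is the direction in which the jaws open and shut, and the axes are right-handed (so a half turn about z gives the same grasp; the last joint's range is limited). The gripper opens to 85 mm and grips with 20 to 120 N. Pads are 22 mm wide; open, the fingers measure 114 mm over their backs; the gripper's body (76 mm by 85 mm) begins 54 mm behind the grasp point. The pads swing forward as they close: fully open they stand 13 mm farther back than shut.
Start: joints at [59.897, 17.183, 87.147, -0, 75.671, -3.816], TCP at [0.244, 0.493, 0.231] pointing down, gripper open.
Joint ranges: [-173.82, 173.82], [-45.26, 126.66], [13.44, 144.39], [-59.66, 239.66], [0, 175.72], [-146.38, 146.38]. Speed limits (degrees/s): [127.2, 127.2, 147.25, 180, 180, 180].

## Interface

Orientations are given as [roll, pitch, yaw] about the fixed x, y, z axes, in that order (R = Rz(yaw) Ry(pitch) Rx(roll)).
In Python, from station import arm gives the robot as it stands.
- The arm moves only by the tool arm_command, never from a script. Its argument "steps" is a list of rows, each an object with "dp": the shift along the tool's x, y, z in mm, a list of three; "twist": the turn about the tool's z in rad. A call has exactly 8 rows; each row shifts and turns the commanded pose from where the row before left it, along the tool's axes as they then stand; what a row does not reach is not made up. A row lasts 1/8 s, in which the tool goes at most 62.5 mm and 10.7 degrees, less where a joint would pass 70% of its speed; a pose out of reach is approached as far as the arm can. A call is refused whole if a number of a shift passes 62.5 or a number of a turn 0.188, either way. A call with a gripper value outside its range is refused whole. "jaw" is the closure in counts, from 0 (fully open) to 255 (shut), set as the call begins (left out, the last holds). The fingers move at their own pace and stop on an object; "force" is the grip in N (left out, the last holds). Time passes only in rows, so rows that do not move let the fingers close, or fill a call up. It gives the time, the measured TCP pose, the force and the opening at its end, in the units of the state.
- arm.state(): the state, without advancing time (a new reading comes with each control period).
- arm.snapshot(name): name is "scene" or "top" or "wrist"; returns a dict with "image" (420x560x3 uint8, blue, green, red), "depth" (420x560 float32, m along the optical axis (not along the pixel's ray), 0 where there is no reading), "camera_matrix" (3x3 intrinsics, pixels), "R" (3x3) and "t" (3): a world point X has camera coordinates R X + t; the wrist camera has in their place "hand_eye" (4x4, takes a point from camera to tool coordinates, whose origin is the TCP and whose axes are the tool frame's). Camera axes: x right, y down, z forward; pixel columns grow to the right and rows downward; lengths in m; the calibration is good to about 2 mm. A picture is of the moment at which its call begins: read the wrist's pose just before it.
- arm.close_job(): hands the job in, once; it reports no verdict.
The state is a dict: "clock": time; "qpos": joint angles; "joint_velocities": joint speeds; "effort": joint torques, N m; "eef_pos": TCP position; "eef_rot": TCP orientation; "wrist_force": force on the tool from outside, world axes, zero at the start; "moment": the same for the moment, N m; "width": finger opening in m.
Only numpy, scipy, OpenCV 4.12 (cv2) and the standard library are available. Lean on these libraries where they do the work, as an engineer would, in place of code of your own. Each camera call takes 0.05 s, during which the arm holds its last target.

## Task

The two aluminium gluing weights look alike, but each is either solid, hollow or empty inside, which only their heft tells. Slide each one, upright, into the dock for its kind (solid brass plug on the back: solid weight; brass tube: hollow weight; bare back: empty weight), gently past the spring catches until it is fully home, and let go. Press on the cork buffers at the ends of the docks only lightly, never driving them in deep, and leave the other things on the bench where they are.

Things in the scene. Friction and masses are not known exactly. Their poses are not given: they have to be found in the camera images.
- can_a_center (a point): closed aluminium gluing weight (canister), exactly like the other. Round foot flange 58 mm across and 6 mm thick, straight round body 44 mm across above it, 78 mm tall in all; stands upright on the bench. This point is its centre, half-way up (39 mm above its underside), z up
- can_a: the same canister, origin at the centre of its underside. It holds, unseen, a solid slug (about 650 g in all), a hollow sleeve (about 310 g in all) or only a light spacer (empty: about 105 g in all), each within 7 %; any is equally likely, and the two canisters never hold the same. Contents have 2 mm of play
- can_b_center (a point): closed aluminium gluing weight (canister), exactly like the other. Round foot flange 58 mm across and 6 mm thick, straight round body 44 mm across above it, 78 mm tall in all; stands upright on the bench. This point is its centre, half-way up (39 mm above its underside), z up
- can_b: the same canister, origin at the centre of its underside. It holds, unseen, a solid slug (about 650 g in all), a hollow sleeve (about 310 g in all) or only a light spacer (empty: about 105 g in all), each within 7 %; any is equally likely, and the two canisters never hold the same. Contents have 2 mm of play
- dock_solid: fixed dark wood dock 180 x 84 mm, 26 mm high; floor 8 mm above the bench. Origin at bench level; x is the slide-in direction, y left of it, z up. Open apron from x = -85 to -15 mm, then a slot to x = 59 mm, then the back block (to 95 mm), on top of which (x = 81 mm) stands a short solid brass cylinder, 24 mm across, 16 mm tall: for the solid weight
- dock_solid_apron (a point): set-down point on this dock's apron floor (dock x = -52 mm, 8 mm up). The flared slot ahead is 63 mm wide; its side lips overhang the foot flange: underside 20 mm, top 26 mm above the bench, 51 mm free between them for the body. A canister cannot be lowered in, only slid in along the dock's x axis from here
- dock_solid_home (a point): floor point under a canister's axis when home (dock x = 30 mm, 8 mm up), flange at a sprung cork buffer (2 N/mm). Sprung brass roller catches in both side walls meet the flange when the axis is at dock x = -1 mm, resist with about 4 to 8 N, fading by x = 14 mm, and spring out behind the flange near x = 29 mm
- dock_solid_buffer (a joint): how far this dock's sprung cork buffer is driven in, m: 0 at rest (face at dock x = 59 mm), 8 mm travel, about 1 N to start and 2 N per mm. 40 mm wide, 12 mm high, at the end of the slot. A canister needs only to touch it; driving it in beyond 4.5 mm (about 10 N) damages it
- dock_hollow: fixed dark wood dock 180 x 84 mm, 26 mm high; floor 8 mm above the bench. Origin at bench level; x is the slide-in direction, y left of it, z up. Open apron from x = -85 to -15 mm, then a slot to x = 59 mm, then the back block (to 95 mm), on top of which (x = 81 mm) stands a short brass tube, open on top, 24 mm across, 16 mm tall: for the hollow weight
- dock_hollow_apron (a point): set-down point on this dock's apron floor (dock x = -52 mm, 8 mm up). The flared slot ahead is 63 mm wide; its side lips overhang the foot flange: underside 20 mm, top 26 mm above the bench, 51 mm free between them for the body. A canister cannot be lowered in, only slid in along the dock's x axis from here
- dock_hollow_home (a point): floor point under a canister's axis when home (dock x = 30 mm, 8 mm up), flange at a sprung cork buffer (2 N/mm). Sprung brass roller catches in both side walls meet the flange when the axis is at dock x = -1 mm, resist with about 4 to 8 N, fading by x = 14 mm, and spring out behind the flange near x = 29 mm
- dock_hollow_buffer (a joint): how far this dock's sprung cork buffer is driven in, m: 0 at rest (face at dock x = 59 mm), 8 mm travel, about 1 N to start and 2 N per mm. 40 mm wide, 12 mm high, at the end of the slot. A canister needs only to touch it; driving it in beyond 4.5 mm (about 10 N) damages it
- dock_empty: fixed dark wood dock 180 x 84 mm, 26 mm high; floor 8 mm above the bench. Origin at bench level; x is the slide-in direction, y left of it, z up. Open apron from x = -85 to -15 mm, then a slot to x = 59 mm, then the back block (to 95 mm), on top of which (x = 81 mm) stands nothing (bare): for the empty weight
- dock_empty_apron (a point): set-down point on this dock's apron floor (dock x = -52 mm, 8 mm up). The flared slot ahead is 63 mm wide; its side lips overhang the foot flange: underside 20 mm, top 26 mm above the bench, 51 mm free between them for the body. A canister cannot be lowered in, only slid in along the dock's x axis from here
- dock_empty_home (a point): floor point under a canister's axis when home (dock x = 30 mm, 8 mm up), flange at a sprung cork buffer (2 N/mm). Sprung brass roller catches in both side walls meet the flange when the axis is at dock x = -1 mm, resist with about 4 to 8 N, fading by x = 14 mm, and spring out behind the flange near x = 29 mm
- dock_empty_buffer (a joint): how far this dock's sprung cork buffer is driven in, m: 0 at rest (face at dock x = 59 mm), 8 mm travel, about 1 N to start and 2 N per mm. 40 mm wide, 12 mm high, at the end of the slot. A canister needs only to touch it; driving it in beyond 4.5 mm (about 10 N) damages it
- decanter: bystander: squat amber glass decanter, 100 mm across, 140 mm tall, origin under its centre
- pin_vise: bystander: brass pin vise lying on the bench, 120 mm long, 18 mm wide, along its x axis
- bending_tool: bystander: boxwood bending tool lying on the bench, 175 mm long, 30 mm wide, along its x axis
- schooner: bystander: two-masted model schooner, black and white, on a small cradle, 170 mm long along its x axis, 145 mm tall, origin under its centre
- chest: bystander: fixed small pine tool chest, 160 x 240 x 132 mm high, front held shut by a brass hook latch; origin under its centre. It stays shut

How it is judged (in metres and radians):
At the end, for the whole second after the job is handed in: Each canister stands upright (within 3.4 degrees), at rest and released, in the dock of its own weight class (about 650 g solid, 310 g hollow, 105 g empty), standing on the dock's floor, home behind the catches: its axis 27 to 40 mm along the dock's x axis and within 5 mm of the slot's middle (((x of can_a_center in the frame of dock_solid between 0.027 and 0.04 m and y of can_a_center in the frame of dock_solid between -0.005 and 0.005 m and z of can_a_center in the frame of dock_solid below 0.051 m and contact force between can_a and dock_solid above 4.7 N) or (x of can_a_center in the frame of dock_hollow between 0.027 and 0.04 m and y of can_a_center in the frame of dock_hollow between -0.005 and 0.005 m and z of can_a_center in the frame of dock_hollow below 0.051 m and contact force between can_a and dock_hollow between 1.9 and 4.7 N) or (x of can_a_center in the frame of dock_empty between 0.027 and 0.04 m and y of can_a_center in the frame of dock_empty between -0.005 and 0.005 m and z of can_a_center in the frame of dock_empty below 0.051 m and contact force between can_a and dock_empty between 0.4 and 1.9 N)) and ((x of can_b_center in the frame of dock_solid between 0.027 and 0.04 m and y of can_b_center in the frame of dock_solid between -0.005 and 0.005 m and z of can_b_center in the frame of dock_solid below 0.051 m and contact force between can_b and dock_solid above 4.7 N) or (x of can_b_center in the frame of dock_hollow between 0.027 and 0.04 m and y of can_b_center in the frame of dock_hollow between -0.005 and 0.005 m and z of can_b_center in the frame of dock_hollow below 0.051 m and contact force between can_b and dock_hollow between 1.9 and 4.7 N) or (x of can_b_center in the frame of dock_empty between 0.027 and 0.04 m and y of can_b_center in the frame of dock_empty between -0.005 and 0.005 m and z of can_b_center in the frame of dock_empty below 0.051 m and contact force between can_b and dock_empty between 0.4 and 1.9 N)) and angle between each of can_a_center, can_b_center's own z axis and vertical below 0.06 rad and linear speed of each of can_a, can_b below 0.01 m/s); the robot touches nothing.
It fails at once if a dock's cork buffer is driven in more than 4.5 mm (about 10 N) (value of joint any of dock_solid_buffer, dock_hollow_buffer, dock_empty_buffer above 0.0045 m).
It fails at once if a canister is tipped more than 35 degrees (angle between any of can_a_center, can_b_center's own z axis and vertical above 0.61 rad).
It fails at once if a bystander (decanter, pin vise, bending tool, schooner) is moved more than 20 mm (distance of any of decanter, pin_vise, bending_tool, schooner from where it was at the start of the episode above 0.02 m).
It also fails if it takes over 67 s, if anything falls off the work surface, if the arm or the gripper's body presses on something with over 40 N, if the wrist force passes 120 N, or if a joint passes its speed limit or range.

## Working session

There is one attempt and no reset: what is moved stays moved. The work goes in short steps, Python scripts to look and compute and a tool call to move; the robot and the scene stay as the last step left them, time stands still between calls to the robot, and variables do not carry over. Pictures are saved under pics/ and viewed, and the job is handed in when it is done.

Besides the shell and the picture viewer there is one more tool, called as name(argument=value, ...), one argument or row to a line, values as JSON. arm_command: Moves the arm, as the interface text tells. Its arguments: {"type":"object","properties":{"steps":{"type":"array"},"jaw":{"type":"number"},"force":{"type":"number"}},"required":["steps"]}

```bash
mkdir -p pics; ls; python3 - <<'E'
from station import arm
import cv2,numpy as np
print(arm.state())
for n in ("scene","top"):
    s=arm.snapshot(n); cv2.imwrite(f"pics/{n}0.png",s["image"]); np.savez(f"{n}0.npz",**s)
    print(n,s["camera_matrix"],s["R"],s["t"])
E
```

```text
pics
{'clock': 0.0, 'qpos': array([ 5.98983320e+01,  1.72156932e+01,  8.71829396e+01, -1.70697314e-03,
        7.56711006e+01, -3.81766094e+00]), 'joint_velocities': array([ 0.04303899, -0.03642233,  0.01682775, -0.03457702, -0.01567338,
        0.06943452]), 'effort': array([-8.40554603e-04, -5.43508387e+01, -3.61787510e+01, -7.86180090e-05,
        4.08969514e-03,  7.46665296e-05]), 'eef_pos': array([0.24344737, 0.49290232, 0.23070121]), 'eef_rot': array([-1.79997007e+02,  6.96887719e-02,  6.37164182e+01]), 'wrist_force': array([0.41593812, 0.13516936, 0.05837444]), 'moment': array([ 0.00423402, -0.06271058,  0.03199614]), 'width': 0.08498404646017592}
scene [[420.8106165    0.         271.66306043]
 [  0.         420.8106165  207.78747646]
 [  0.           0.           1.        ]] [[ 0.88013499  0.47469438 -0.00525825]
 [ 0.39400361 -0.73661453 -0.54969099]
 [-0.26480852  0.4817305  -0.83535152]] [-0.44908243 -0.14109649  1.39369585]
top [[390.45477839   0.         281.6154927 ]
 [  0.         390.45477839 205.92090189]
 [  0.           0.           1.        ]] [[-0.01022477 -0.99965025  0.02438915]
 [-0.98965256  0.00662555 -0.14333145]
 [ 0.14311972 -0.02560231 -0.98937418]] [0.03057067 0.50953496 1.25352719]
```

View pics/top0.png

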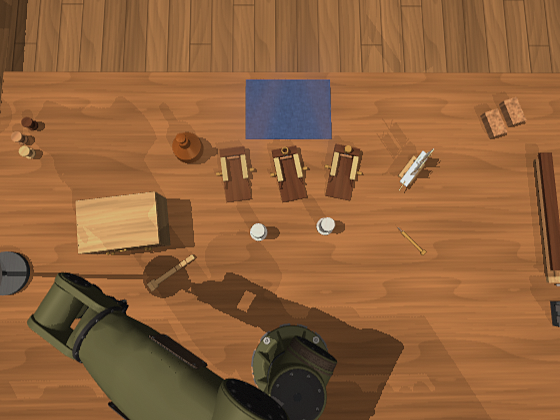

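View pics/scene0.png

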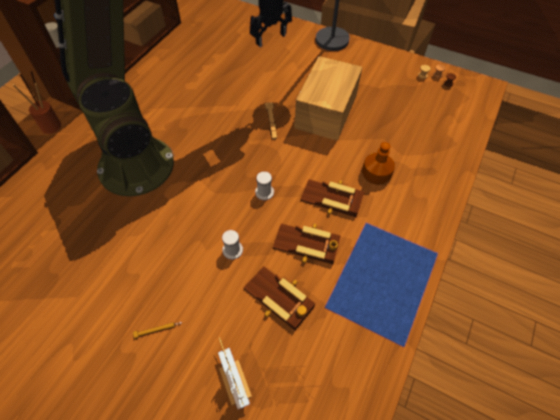

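The top view shows the docks, left to right: bare at (236,175), tube at (288,172) and plug at (343,172). The cans are at (258,231) and (326,226). I'll zoom in and measure.

```bash
cat > h.py <<'E'
import numpy as np, cv2
def load(n): return dict(np.load(n))
def ray(s,u,v,z):
    K,R,t=s["camera_matrix"],s["R"],s["t"]
    d=R.T@np.linalg.inv(K)@np.array([u,v,1.]); c=-R.T@t
    return c+d*(z-c[2])/d[2]
def cloud(s):
    K,R,t=s["camera_matrix"],s["R"],s["t"]; Z=s["depth"]
    v,u=np.mgrid[:Z.shape[0],:Z.shape[1]]
    P=np.stack([(u-K[0,2])/K[0,0]*Z,(v-K[1,2])/K[1,1]*Z,Z],-1)
    return (P-t)@R
E
python3 - <<'E'
from h import *
s=load("top0.npz");im=s["image"]
c=im[130:250,200:380]; cv2.imwrite("pics/topz.png",cv2.resize(c,None,fx=4.4,fy=4.4,interpolation=cv2.INTER_CUBIC))
P=cloud(s)
for (u,v) in [(258,230),(326,225),(300,215),(236,190),(290,190)]:
    print(u,v,P[v,u].round(4))
# can tops
for n in("top0","scene0"):
    s=load(n+".npz");P=cloud(s);im=s["image"].astype(int)
    m=((P[...,2]>.065)&(P[...,2]<.09)&(im.max(2)-im.min(2)<50)&(P[...,0]<.5)&(P[...,0]>.3)&(abs(P[...,1])<.3)).astype(np.uint8)
    k,l,st,ce=cv2.connectedComponentsWithStats(m)
    for i in range(1,k):
        if st[i,4]>30: 
            p=ray(s,*ce[i],.078);print(n,st[i],ce[i].round(1),p.round(4),np.median(P[l==i],0).round(4))
    
E
```

```text
258 230 [0.4272 0.1028 0.0794]
326 225 [ 0.4416 -0.1135  0.0768]
300 215 [ 4.835e-01 -3.670e-02  3.000e-04]
236 190 [0.5697 0.1797 0.0064]
290 190 [ 0.5687 -0.0036  0.0061]
top0 [321 217  14  14 151] [327.3 223.8] [ 0.4452 -0.1174  0.078 ] [ 0.4446 -0.1166  0.0787]
top0 [251 223  14  14 157] [257.5 229.7] [0.4282 0.1045 0.078 ] [0.4273 0.1058 0.0787]
scene0 [257 173  14  13 152] [263.6 178.8] [0.4302 0.0983 0.078 ] [0.4302 0.0985 0.0782]
scene0 [223 231  15  16 184] [230.1 238.2] [ 0.448  -0.1231  0.078 ] [ 0.4479 -0.1231  0.0782]
```

View pics/topz.png

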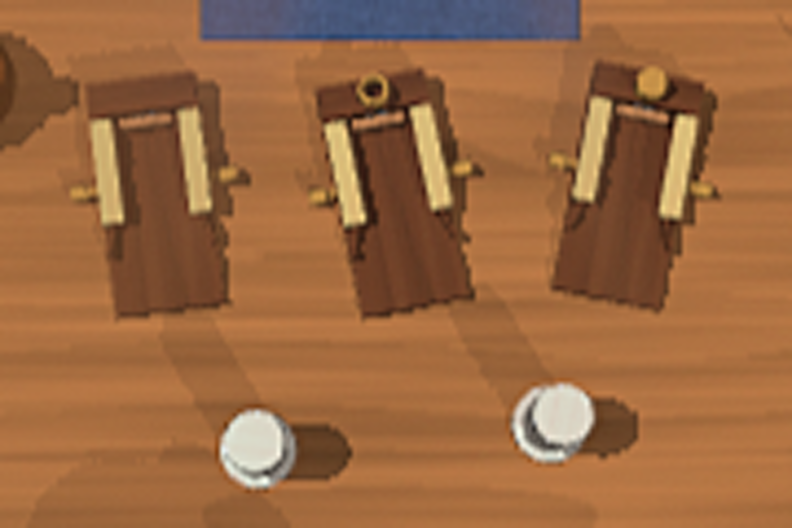

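```bash
cat >> h.py <<'E'
from scipy.spatial.transform import Rotation as Ro
def wsnap(arm,name):
    st=arm.state(); s=arm.snapshot("wrist")
    Rt=Ro.from_euler("xyz",st["eef_rot"],degrees=True).as_matrix()
    H=s["hand_eye"]; Rc=Rt@H[:3,:3]; tc=Rt@H[:3,3]+st["eef_pos"]
    s["R"]=Rc.T; s["t"]=-Rc.T@tc
    np.savez(name+".npz",**s); cv2.imwrite(f"pics/{name}.png",s["image"]); return st,s
def go(st,p,yaw):
    "total shift in tool axes (after/before twist) in mm, twist rad; assumes tool down"
    y0=np.radians(st["eef_rot"][2]); d=(np.array(p)-st["eef_pos"])*1000
    dy=np.radians((yaw-st["eef_rot"][2]+180)%360-180)
    f=lambda a:[round(np.cos(a)*d[0]+np.sin(a)*d[1],1),round(np.sin(a)*d[0]-np.cos(a)*d[1],1),round(-d[2],1)]
    print("shift then twist",f(y0),"| twist first, then",f(y0+dy),"twist",round(-dy,3))
E
python3 - <<'E'
from h import *
from station import arm
st,s=wsnap(arm,"w0"); print(s["hand_eye"].round(3),s["camera_matrix"][0,0])
go(st,[.43,.0,.30],90)
E
```

```text
[[ 1.     0.     0.001 -0.   ]
 [-0.001  0.959  0.285 -0.073]
 [-0.001 -0.285  0.959 -0.142]
 [ 0.     0.     0.     1.   ]] 289.2949693875149
shift then twist [np.float64(-359.4), np.float64(385.5), np.float64(-69.2)] | twist first, then [np.float64(-492.9), np.float64(186.5), np.float64(-69.2)] twist -0.459
```

View pics/w0.png

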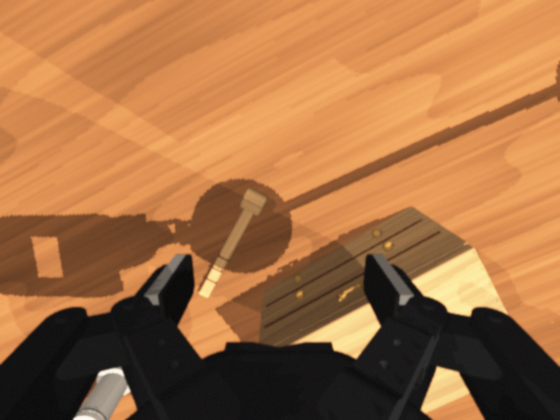

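arm_command(
  steps=[
    {"dp": [-41, 44, -11], "twist": 0},
    {"dp": [-41, 44, -11], "twist": 0},
    {"dp": [-41, 44, -11], "twist": 0},
    {"dp": [-41, 44, -11], "twist": 0},
    {"dp": [-41, 44, -11], "twist": 0},
    {"dp": [-41, 44, -11], "twist": 0},
    {"dp": [-41, 44, -11], "twist": 0},
    {"dp": [-41, 44, -11], "twist": 0},
  ],
  jaw=0,
)

```text
clock: 1.15
eef_pos: [0.4141, 0.0412, 0.3198]
eef_rot: [180.0, -0.0, 63.7]
wrist_force: [0.6, 1.0, -0.7]
width: 0.0853
```

```bash
python3 - <<'E'
from h import *
from station import arm
st=arm.state();print(st["eef_pos"],st["eef_rot"])
go(st,[.38,.0,.30],90)
E
```

```text
[0.41411638 0.04118967 0.31975113] [ 1.79979423e+02 -1.40900495e-02  6.37163046e+01]
shift then twist [np.float64(-52.0), np.float64(-12.3), np.float64(19.8)] | twist first, then [np.float64(-41.2), np.float64(-34.1), np.float64(19.8)] twist -0.459
```

arm_command(
  steps=[
    {"dp": [0, 0, 0], "twist": -0.153},
    {"dp": [0, 0, 0], "twist": -0.153},
    {"dp": [0, 0, 0], "twist": -0.153},
    {"dp": [-14, -11, 6], "twist": 0},
    {"dp": [-14, -11, 6], "twist": 0},
    {"dp": [-14, -11, 6], "twist": 0},
    {"dp": [0, 0, 0], "twist": 0},
    {"dp": [0, 0, 0], "twist": 0},
  ],
)

```text
clock: 2.15
eef_pos: [0.3811, 0.0012, 0.3015]
eef_rot: [180.0, -0.0, 90.0]
wrist_force: [-0.2, -0.6, -0.7]
width: 0.0855
```

```bash
python3 - <<'E'
from h import *
from station import arm
st,s=wsnap(arm,"w1");print(st["eef_pos"],st["eef_rot"],st["wrist_force"])
E
```

```text
[0.38110163 0.00119662 0.30150042] [ 1.79974381e+02 -2.23300492e-03  8.99850621e+01] [-0.22285227 -0.64725247 -0.73458128]
```

View pics/w1.png

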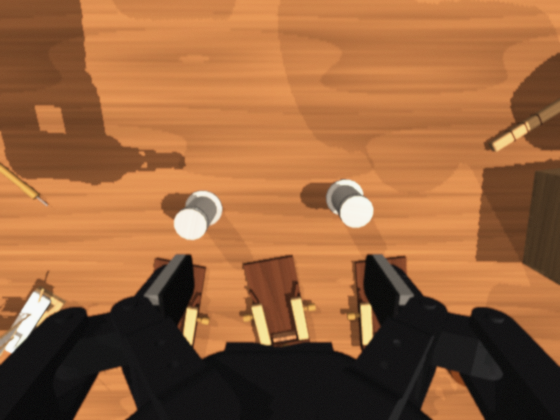

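The wrist view shows the can tops at (192,223) and (356,210), with the docks below at rows 255–345. I'll locate the cans here and the dock lips by colour in all three views.

```bash
cat > m.py <<'E'
from h import *
def cans(n):
    s=load(n+".npz");im=s["image"].astype(int);P=cloud(s)
    m=((P[...,2]>.068)&(P[...,2]<.088)&(im.max(2)-im.min(2)<50)&(im.min(2)>120)&(P[...,0]<.52)&(P[...,0]>.3)&(abs(P[...,1])<.2)).astype(np.uint8)
    k,l,st,ce=cv2.connectedComponentsWithStats(m)
    for i in range(1,k):
        if st[i,4]>40:
            c=cv2.findContours((l==i).astype(np.uint8),0,1)[0][0][:,0]
            (u,v),r=cv2.minEnclosingCircle(c.astype(np.float32))
            print(n,"can",st[i],ray(s,*ce[i],.078).round(4),ray(s,u,v,.078).round(4))
def lips(n,show=True):
    s=load(n+".npz");im=s["image"];P=cloud(s);h=cv2.cvtColor(im,cv2.COLOR_BGR2HSV)
    m=((h[...,0]>18)&(h[...,0]<32)&(h[...,1]>70)&(h[...,2]>150)&(P[...,2]>.012)&(P[...,2]<.04)&(P[...,0]>.5)&(P[...,0]<.75)&(P[...,1]>-.3)&(P[...,1]<.28)).astype(np.uint8)
    m=cv2.morphologyEx(m,cv2.MORPH_OPEN,np.ones((3,3)))
    k,l,st,ce=cv2.connectedComponentsWithStats(m)
    for i in range(1,k):
        if st[i,4]>60:
            c=cv2.findContours((l==i).astype(np.uint8),0,1)[0][0][:,0]
            q=np.array([ray(s,u,v,.026)[:2] for u,v in c])
            (cx,cy),(w,hh),a=cv2.minAreaRect((q*1000).astype(np.float32))
            b=cv2.boxPoints(((cx,cy),(w,hh),a)); e=[b[1]-b[0],b[2]-b[1]]; e=e[np.argmax([np.linalg.norm(x) for x in e])]
            if e[0]<0:e=-e
            print(n,"lip",st[i,:2],"area",st[i,4],"c",round(cx,1),round(cy,1),"sz",sorted([round(w,1),round(hh,1)]),"ang",round(np.degrees(np.arctan2(e[1],e[0])),1))
E
python3 - <<'E'
from m import *
cans("w1")
for n in("top0","scene0","w1"): lips(n)
E
```

```text
w1 can [340 195  33  32 823] [0.4248 0.1044 0.078 ] [0.4248 0.104  0.078 ]
w1 can [175 208  32  31 804] [ 0.4422 -0.1164  0.078 ] [ 0.442  -0.1164  0.078 ]
top0 lip [241 155] area 103 c 648.2 152.3 sz [15.0, 78.1] ang 7.1
top0 lip [294 154] area 107 c 651.1 -29.5 sz [16.0, 79.3] ang 10.2
top0 lip [221 157] area 104 c 641.3 219.6 sz [15.3, 77.6] ang 7.5
top0 lip [350 157] area 105 c 641.4 -220.1 sz [15.9, 77.1] ang -13.1
top0 lip [274 158] area 109 c 637.7 37.3 sz [15.8, 79.2] ang 11.3
scene0 lip [330 183] area 110 c 639.3 218.9 sz [18.6, 76.2] ang 7.2
scene0 lip [324 199] area 111 c 647.0 151.2 sz [17.2, 73.3] ang 7.6
scene0 lip [303 227] area 140 c 637.1 36.6 sz [18.7, 78.5] ang 10.2
scene0 lip [297 246] area 149 c 650.7 -30.2 sz [17.4, 78.1] ang 10.1
scene0 lip [280 280] area 173 c 656.0 -154.6 sz [18.0, 79.1] ang -12.6
scene0 lip [264 298] area 178 c 641.4 -221.1 sz [16.9, 77.0] ang -12.3
w1 lip [291 299] area 381 c 635.7 38.3 sz [17.1, 80.6] ang 11.6
w1 lip [360 305] area 372 c 645.8 152.3 sz [17.4, 79.1] ang 7.5
w1 lip [252 306] area 380 c 648.9 -27.9 sz [17.5, 80.0] ang 10.6
w1 lip [184 309] area 306 c 648.9 -151.4 sz [17.2, 67.8] ang -12.0
```

Dock poses agree to about 2 mm across the views, with yaws of roughly 7, 11 and -12.5°. Next I'll approach the left can.

arm_command(
  steps=[
    {"dp": [26, 11, 43], "twist": 0},
    {"dp": [26, 11, 43], "twist": 0},
    {"dp": [26, 11, 43], "twist": 0},
    {"dp": [25, 11, 43], "twist": 0},
    {"dp": [0, 0, 0], "twist": 0},
    {"dp": [0, 0, 0], "twist": 0},
    {"dp": [0, 0, 0], "twist": 0},
    {"dp": [0, 0, 0], "twist": 0},
  ],
)

```text
clock: 3.2
eef_pos: [0.4253, 0.1038, 0.1303]
eef_rot: [179.9, -0.0, 90.0]
wrist_force: [1.1, 0.0, 0.6]
width: 0.0851
```

```bash
python3 - <<'E'
from m import *
from station import arm
st,s=wsnap(arm,"w2");print(st["eef_pos"],st["eef_rot"],st["wrist_force"])
cans("w2");lips("w2")
E
```

```text
[0.42527351 0.10382165 0.13027151] [ 1.79891040e+02 -1.48646784e-02  8.99750529e+01] [1.1178778  0.04400108 0.60622471]
w2 can [ 251  196   59   58 2719] [0.4246 0.1054 0.078 ] [0.425  0.1057 0.078 ]
w2 can [  0 240   8  31 171] [ 0.4496 -0.0997  0.078 ] [ 0.4486 -0.1009  0.078 ]
```

View pics/w2.png

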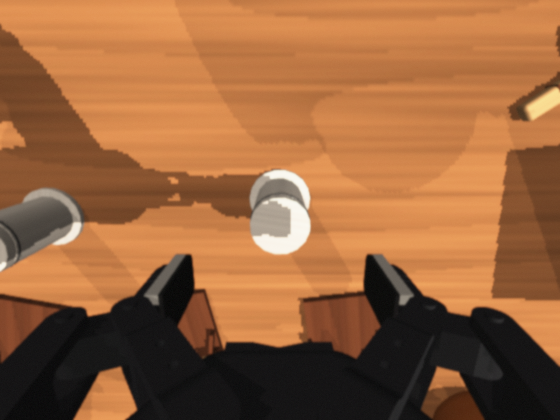

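The can sits between the fingers at (281,225), so I'll descend 104 mm and grip.

arm_command(
  steps=[
    {"dp": [2, 0, 26], "twist": 0},
    {"dp": [0, 0, 26], "twist": 0},
    {"dp": [0, 0, 26], "twist": 0},
    {"dp": [0, 0, 26], "twist": 0},
    {"dp": [0, 0, 0], "twist": 0},
    {"dp": [0, 0, 0], "twist": 0},
    {"dp": [0, 0, 0], "twist": 0},
    {"dp": [0, 0, 0], "twist": 0},
  ],
)

```text
clock: 4.25
eef_pos: [0.4252, 0.1062, 0.0259]
eef_rot: [179.9, -0.0, 90.0]
wrist_force: [-0.8, 0.2, -0.0]
width: 0.0856
```

arm_command(
  steps=[
    {"dp": [0, 0, 0], "twist": 0},
    {"dp": [0, 0, 0], "twist": 0},
    {"dp": [0, 0, 0], "twist": 0},
    {"dp": [0, 0, 0], "twist": 0},
    {"dp": [0, 0, 0], "twist": 0},
    {"dp": [0, 0, 0], "twist": 0},
    {"dp": [0, 0, 0], "twist": 0},
    {"dp": [0, 0, 0], "twist": 0},
  ],
  jaw=255,
  force=70,
)

```text
clock: 5.25
eef_pos: [0.4251, 0.1062, 0.0257]
eef_rot: [180.0, -0.0, 90.0]
wrist_force: [-1.9, -0.3, 7.9]
width: 0.0425
```

arm_command(
  steps=[
    {"dp": [0, 0, -10], "twist": 0},
    {"dp": [0, 0, -25], "twist": 0},
    {"dp": [0, 0, -25], "twist": 0},
    {"dp": [0, 0, -10], "twist": 0},
    {"dp": [0, 0, 0], "twist": 0},
    {"dp": [0, 0, 0], "twist": 0},
    {"dp": [0, 0, 0], "twist": 0},
    {"dp": [0, 0, 0], "twist": 0},
  ],
)

```text
clock: 6.25
eef_pos: [0.4247, 0.1061, 0.0948]
eef_rot: [-179.9, 0.0, 90.0]
wrist_force: [0.3, -0.4, -1.4]
width: 0.0424
```

```bash
python3 - <<'E'
from m import *
from station import arm
st,s=wsnap(arm,"w3");print(st["eef_pos"],st["eef_rot"],st["width"])
F=[]
for i in range(10):
    F.append(arm.state()["wrist_force"]); arm.snapshot("wrist")
F=np.array(F);print(F.mean(0),F.std(0))
E
```

```text
[0.42470583 0.10610255 0.09484061] [-1.79949533e+02  8.66345058e-03  9.00090702e+01] 0.04237439795551942
[ 0.04726114  0.01330493 -0.94996752] [0.43998496 0.3052184  0.52271606]
```

View pics/w3.png

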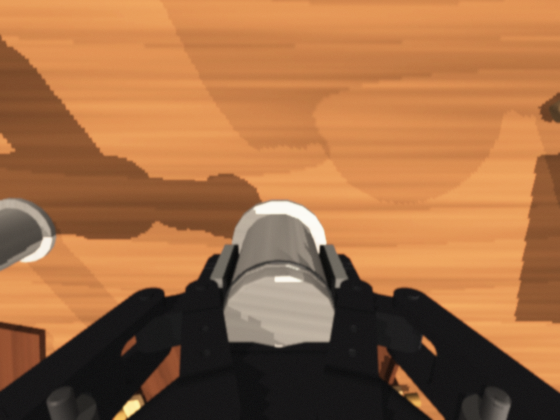

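The reading is about -0.95 N, so this can is the empty one and belongs in the bare dock. I'll lift it and look at the docks from a clearer spot.

arm_command(
  steps=[
    {"dp": [-3, 15, -41], "twist": 0},
    {"dp": [-3, 15, -41], "twist": 0},
    {"dp": [-3, 15, -41], "twist": 0},
    {"dp": [-3, 15, -41], "twist": 0},
    {"dp": [-4, 15, -41], "twist": 0},
    {"dp": [0, 0, 0], "twist": 0},
    {"dp": [0, 0, 0], "twist": 0},
    {"dp": [0, 0, 0], "twist": 0},
  ],
)

```text
clock: 7.8
eef_pos: [0.4994, 0.0902, 0.2991]
eef_rot: [-179.9, 0.0, 90.0]
wrist_force: [0.3, -0.6, -0.4]
width: 0.0427
```

```bash
python3 - <<'E'
from m import *
from station import arm
st,s=wsnap(arm,"w4");print(st["eef_pos"],st["eef_rot"],st["wrist_force"])
lips("w4")
E
```

```text
[0.49935004 0.09024054 0.29906161] [-1.79883228e+02  9.57184842e-03  9.00213137e+01] [ 0.2537144  -0.59343608 -0.42328276]
w4 lip [353 235] area 482 c 637.2 219.7 sz [18.3, 79.9] ang 7.7
w4 lip [ 78 237] area 506 c 640.6 -218.1 sz [17.2, 80.6] ang -11.0
w4 lip [193 242] area 266 c 632.1 -31.2 sz [18.0, 46.8] ang 10.8
w4 lip [120 245] area 493 c 654.3 -152.3 sz [17.6, 80.9] ang -12.0
```

View pics/w4.png

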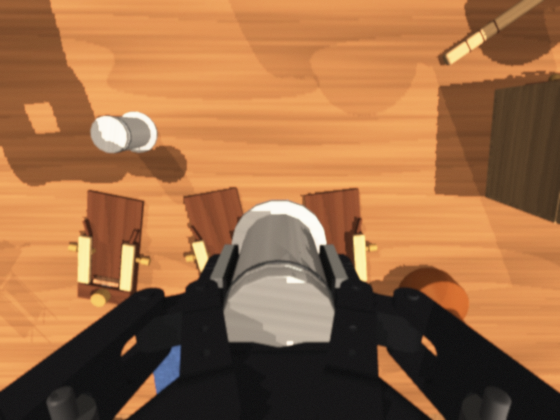

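```bash
python3 - <<'E'
from m import *
D={"empty":((643.1,185.7),7.1),"hollow":((643.2,4.0),11.0),"solid":((648.,-186.),-12.3)}
def loc(n,p):
    m,a=D[n];a=np.radians(a);d=np.array(p[:2])*1000-m
    return (d@[np.cos(a),np.sin(a)]).round(1),(d@[-np.sin(a),np.cos(a)]).round(1)
s=load("w4.npz")
for n,pts in {"empty":[(303,192),(358,188)],"hollow":[(184,197),(237,187)],"solid":[(89,190),(143,201)]}.items():
    for p in pts: print(n,"apron corner (x should be -85-22=-107)",loc(n,ray(s,*p,.008)))
print("plug top, expect 59", loc("solid",ray(s,98,299,.042)))
s=load("top0.npz")
for n,pts in {"solid":[(652,78)],"hollow":[(372,88)]}.items():
    for p in pts: print(n,"plug",loc(n,ray(s,200+p[0]/4.4,130+p[1]/4.4,.042)))
for n,pts in {"empty":[(118,317),(230,303)],"hollow":[(363,318),(473,295)],"solid":[(551,289),(660,309)]}.items():
    for p in pts: print(n,"top apron",loc(n,ray(s,200+p[0]/4.4,130+p[1]/4.4,.008)))
E
```

```text
empty apron corner (x should be -85-22=-107) (np.float64(-115.9), np.float64(-43.1))
empty apron corner (x should be -85-22=-107) (np.float64(-111.8), np.float64(41.3))
hollow apron corner (x should be -85-22=-107) (np.float64(-111.1), np.float64(-39.0))
hollow apron corner (x should be -85-22=-107) (np.float64(-110.9), np.float64(45.2))
solid apron corner (x should be -85-22=-107) (np.float64(-111.6), np.float64(-39.1))
solid apron corner (x should be -85-22=-107) (np.float64(-111.7), np.float64(43.4))
plug top, expect 59 (np.float64(53.5), np.float64(1.3))
solid plug (np.float64(59.7), np.float64(-1.7))
hollow plug (np.float64(56.5), np.float64(-0.2))
empty top apron (np.float64(-110.9), np.float64(38.4))
empty top apron (np.float64(-111.2), np.float64(-47.9))
hollow top apron (np.float64(-111.2), np.float64(40.4))
hollow top apron (np.float64(-110.4), np.float64(-46.4))
solid top apron (np.float64(-111.1), np.float64(40.1))
solid top apron (np.float64(-109.0), np.float64(-45.4))
```

Dock-x = 24.5 mm lies at the lip centre, confirmed by the apron edges and plugs. Now I'll move above the bare dock's apron.

arm_command(
  steps=[
    {"dp": [0, 0, 0], "twist": -0.124},
    {"dp": [15, 15, 47], "twist": 0},
    {"dp": [15, 15, 47], "twist": 0},
    {"dp": [15, 16, 47], "twist": 0},
    {"dp": [16, 16, 47], "twist": 0},
    {"dp": [16, 16, 47], "twist": 0},
    {"dp": [0, 0, 0], "twist": 0},
    {"dp": [0, 0, 0], "twist": 0},
  ],
)

```text
clock: 8.85
eef_pos: [0.5679, 0.1761, 0.0663]
eef_rot: [179.9, -0.0, 97.1]
wrist_force: [-0.2, -0.0, -0.3]
width: 0.0428
```

```bash
python3 - <<'E'
from m import *
from station import arm
st,s=wsnap(arm,"w5");print(st["eef_pos"],st["eef_rot"],st["wrist_force"])
go(st,[.5672,.1762,.034],97.1)
s=arm.snapshot("scene");np.savez("s5.npz",**s);cv2.imwrite("pics/s5.png",cv2.resize(s["image"][120:320,200:420],None,fx=3.6,fy=3,interpolation=2))
E
```

```text
[0.56793248 0.1760546  0.06631464] [ 1.79949110e+02 -1.85202675e-04  9.71195709e+01] [-0.17115789 -0.014727   -0.28899245]
shift then twist [np.float64(0.2), np.float64(-0.7), np.float64(32.3)] | twist first, then [np.float64(0.2), np.float64(-0.7), np.float64(32.3)] twist 0.0
```

View pics/w5.png

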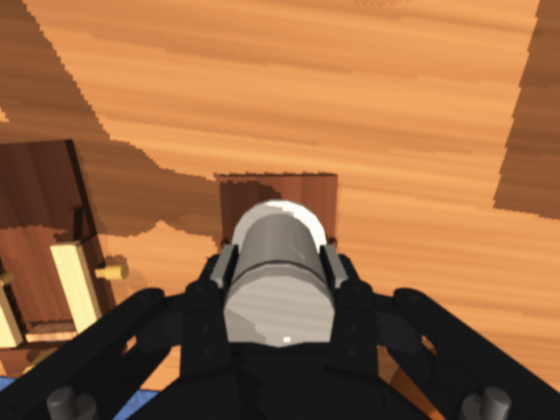

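View pics/s5.png

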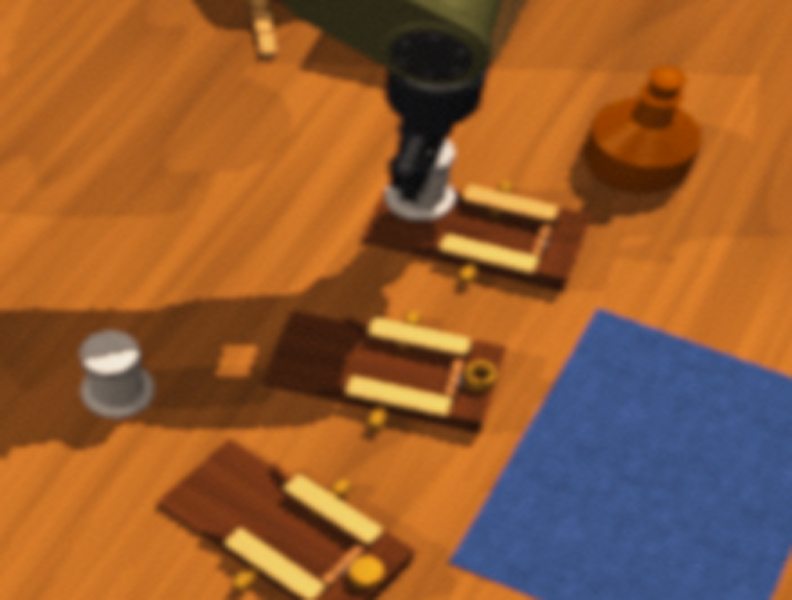

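```bash
python3 - <<'E'
from m import *
s=load("w5.npz")
c=s["image"][150:290,190:370];cv2.imwrite("pics/w5z.png",cv2.resize(c,None,fx=4.4,fy=4.2,interpolation=cv2.INTER_CUBIC))
E
```

```text
(no output)
```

View pics/w5z.png

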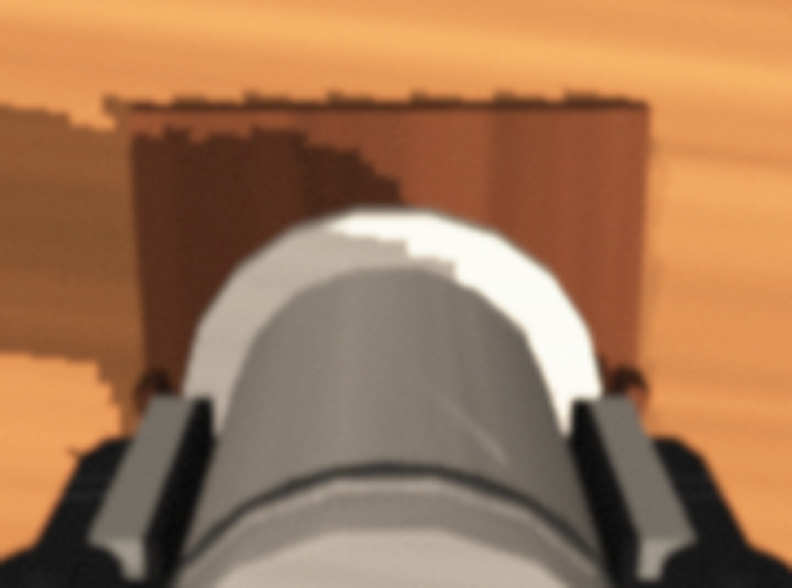

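```bash
python3 - <<'E'
from m import *
s=load("w5.npz");f=lambda a,b:(190+a/4.4,150+b/4.2)
T=np.array([.56793,.17605])
a=np.radians(7.1);ex=np.array([np.cos(a),np.sin(a)]);ey=np.array([-ex[1],ex[0]])
def q(p,z):
    w=(ray(s,*f(*p),z)[:2]-T)*1000; return (w@ex).round(1),(w@ey).round(1)
for p in[(131,108),(648,104),(146,350),(640,350)]: print("apron rel TCP",q(p,.008))
for p in[(186,395),(604,395)]: print("flange",q(p,.046))
for p in[(395,208)]: print("flange rear, expect -29",q(p,.0406+.006))
E
```

```text
apron rel TCP (np.float64(-34.8), np.float64(-40.7))
apron rel TCP (np.float64(-35.5), np.float64(41.7))
apron rel TCP (np.float64(8.7), np.float64(-40.6))
apron rel TCP (np.float64(8.6), np.float64(42.9))
flange (np.float64(0.2), np.float64(-27.7))
flange (np.float64(0.1), np.float64(30.3))
flange rear, expect -29 (np.float64(-28.2), np.float64(1.2))
```

The can is centred on the apron to within about 0.5 mm, so I'll lower it to the floor.

arm_command(
  steps=[
    {"dp": [0, 0, 10], "twist": 0},
    {"dp": [0, 0, 10], "twist": 0},
    {"dp": [0, 0, 8], "twist": 0},
    {"dp": [0, 0, 4], "twist": 0},
    {"dp": [0, 0, 0.5], "twist": 0},
    {"dp": [0, 0, 0], "twist": 0},
    {"dp": [0, 0, 0], "twist": 0},
    {"dp": [0, 0, 0], "twist": 0},
  ],
  force=90,
)

```text
clock: 9.95
eef_pos: [0.5677, 0.1762, 0.0338]
eef_rot: [-180.0, 0.0, 97.1]
wrist_force: [-8.7, -2.1, 14.6]
width: 0.042
```

arm_command(
  steps=[
    {"dp": [0, 0, -0.7], "twist": 0},
    {"dp": [0, 0, 0], "twist": 0},
    {"dp": [0, 4, 0], "twist": 0},
    {"dp": [0, 5, 0], "twist": 0},
    {"dp": [0, 6, 0], "twist": 0},
    {"dp": [0, 5, 0], "twist": 0},
    {"dp": [0, 0, 0], "twist": 0},
    {"dp": [0, 0, 0], "twist": 0},
  ],
)

```text
clock: 10.95
eef_pos: [0.5882, 0.1789, 0.0339]
eef_rot: [179.9, -0.0, 97.1]
wrist_force: [2.1, 0.7, 3.7]
width: 0.042
```

arm_command(
  steps=[
    {"dp": [0, 3, -0.3], "twist": 0},
    {"dp": [0, 5, 0], "twist": 0},
    {"dp": [0, 5, 0], "twist": 0},
    {"dp": [0, 5, 0], "twist": 0},
    {"dp": [0, 5, 0], "twist": 0},
    {"dp": [0, 3, 0], "twist": 0},
    {"dp": [0, 0, 0], "twist": 0},
    {"dp": [0, 0, 0], "twist": 0},
  ],
)

```text
clock: 11.95
eef_pos: [0.6134, 0.182, 0.0339]
eef_rot: [-180.0, 0.0, 97.1]
wrist_force: [-2.0, 0.0, 4.7]
width: 0.0422
```

arm_command(
  steps=[
    {"dp": [0, 3, 0], "twist": 0},
    {"dp": [0, 3, 0], "twist": 0},
    {"dp": [0, 3, 0], "twist": 0},
    {"dp": [0, 3, 0], "twist": 0},
    {"dp": [0, 3, 0], "twist": 0},
    {"dp": [0, 0, 0], "twist": 0},
    {"dp": [0, 0, 0], "twist": 0},
    {"dp": [0, 0, 0], "twist": 0},
  ],
)

```text
clock: 12.95
eef_pos: [0.6277, 0.1838, 0.034]
eef_rot: [-179.9, 0.0, 97.1]
wrist_force: [-7.1, -0.2, 8.6]
width: 0.0422
```

arm_command(
  steps=[
    {"dp": [0, 3, 0], "twist": 0},
    {"dp": [0, 3, 0], "twist": 0},
    {"dp": [0, 3, 0], "twist": 0},
    {"dp": [0, 2, 0], "twist": 0},
    {"dp": [0, 2, 0], "twist": 0},
    {"dp": [0, 0, 0], "twist": 0},
    {"dp": [0, 0, 0], "twist": 0},
    {"dp": [0, 0, 0], "twist": 0},
  ],
)

```text
clock: 13.95
eef_pos: [0.6415, 0.1854, 0.034]
eef_rot: [179.9, -0.0, 97.1]
wrist_force: [6.1, 1.5, 4.0]
width: 0.0424
```

arm_command(
  steps=[
    {"dp": [0, 1, 0], "twist": 0},
    {"dp": [0, 1, 0], "twist": 0},
    {"dp": [0, 1, 0], "twist": 0},
    {"dp": [0, 1, 0], "twist": 0},
    {"dp": [0, 0, 0], "twist": 0},
    {"dp": [0, 0, 0], "twist": 0},
    {"dp": [0, 0, 0], "twist": 0},
    {"dp": [0, 0, 0], "twist": 0},
  ],
)

```text
clock: 14.95
eef_pos: [0.6447, 0.186, 0.0339]
eef_rot: [-179.9, -0.0, 97.1]
wrist_force: [-2.0, 0.5, 8.0]
width: 0.0424
```

arm_command(
  steps=[
    {"dp": [0, 0.5, 0], "twist": 0},
    {"dp": [0, 0.5, 0], "twist": 0},
    {"dp": [0, 0.5, 0], "twist": 0},
    {"dp": [0, 0.5, 0], "twist": 0},
    {"dp": [0, 0, 0], "twist": 0},
    {"dp": [0, 0, 0], "twist": 0},
    {"dp": [0, 0, 0], "twist": 0},
    {"dp": [0, 0, 0], "twist": 0},
  ],
)

```text
clock: 15.95
eef_pos: [0.6462, 0.1862, 0.0339]
eef_rot: [-179.8, 0.0, 97.1]
wrist_force: [-6.5, -1.2, 10.8]
width: 0.0423
```

arm_command(
  steps=[
    {"dp": [0, 0, -0.3], "twist": 0},
    {"dp": [0, 0, -0.3], "twist": 0},
    {"dp": [0, 0, 0], "twist": 0},
    {"dp": [0, 0, 0], "twist": 0},
    {"dp": [0, 0, 0], "twist": 0},
    {"dp": [0, 0, 0], "twist": 0},
    {"dp": [0, 0, 0], "twist": 0},
    {"dp": [0, 0, 0], "twist": 0},
  ],
)

```text
clock: 16.95
eef_pos: [0.6462, 0.1862, 0.034]
eef_rot: [-179.8, 0.0, 97.1]
wrist_force: [-4.8, 0.4, 5.8]
width: 0.042
```

```bash
python3 - <<'E'
from m import *
from station import arm
st,s=wsnap(arm,"w6");print(st["eef_pos"],st["eef_rot"],st["wrist_force"])
for n in("scene","top"):
    s=arm.snapshot(n);np.savez(n+"6.npz",**s)
    c=s["image"][155:225,290:380] if n=="scene" else s["image"][140:210,200:290]
    cv2.imwrite(f"pics/{n}6.png",cv2.resize(c,None,fx=8,fy=8,interpolation=2))
E
```

```text
[0.64622345 0.1861663  0.03398768] [-1.79848260e+02  1.99593465e-03  9.71251869e+01] [-4.79607036  0.36785858  5.79276889]
```

View pics/w6.png

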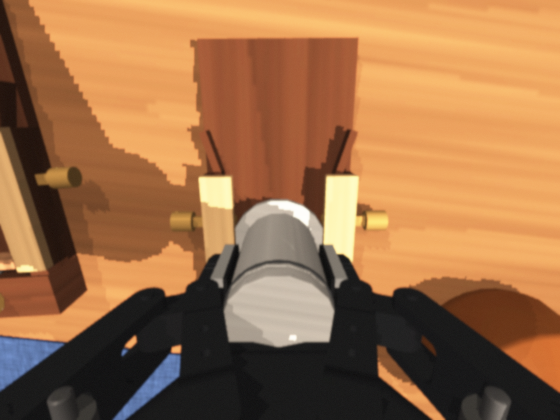

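View pics/scene6.png

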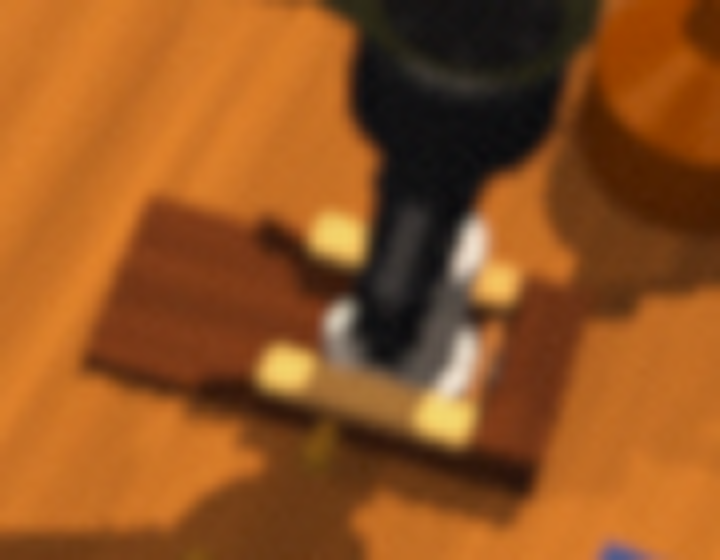

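```bash
python3 - <<'E'
from m import *
s=load("w6.npz")
a=np.radians(7.1);ex=np.array([np.cos(a),np.sin(a)]);ey=np.array([-ex[1],ex[0]])
T=np.array([.6462,.1862])
def q(p,z):
    w=(ray(s,*p,z)[:2]-T)*1000; return (w@ex).round(1),(w@ey).round(1)
print("apron edge corners",q((199,40),.008),q((357,39),.008))
print("flange rear",q((280,201),.014), q((280,201),.0145))
print("lip front",q((201,177),.026),q((233,177),.026),q((325,176),.026),q((356,176),.026))
print("flange sides",q((236,235),.014),q((323,235),.014))
c=s["image"][20:270,160:400];cv2.imwrite("pics/w6z.png",cv2.resize(c,None,fx=3,fy=2.4,interpolation=cv2.INTER_CUBIC))
E
```

```text
apron edge corners (np.float64(-112.3), np.float64(-40.9)) (np.float64(-112.9), np.float64(41.1))
flange rear (np.float64(-27.3), np.float64(1.3)) (np.float64(-27.4), np.float64(1.3))
lip front (np.float64(-43.7), np.float64(-40.4)) (np.float64(-43.7), np.float64(-23.6)) (np.float64(-44.3), np.float64(24.9)) (np.float64(-44.3), np.float64(41.2))
flange sides (np.float64(-6.0), np.float64(-25.2)) (np.float64(-6.0), np.float64(27.3))
```

View pics/w6z.png

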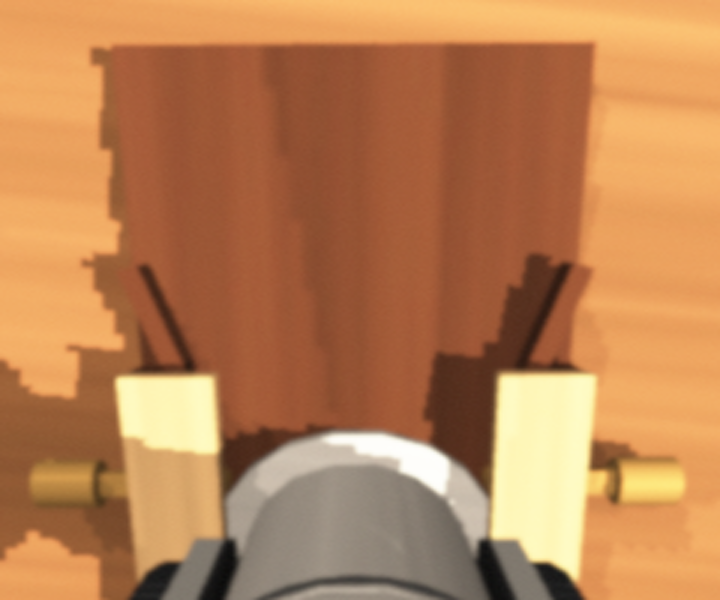

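View pics/top6.png

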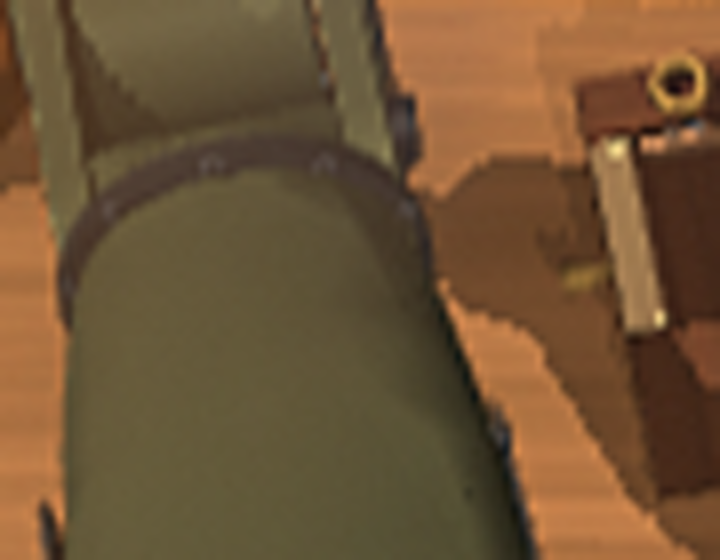

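Flange rear to apron edge measures 85.3 mm, which puts the axis at dock x ≈ 29.3, and the force is consistent with first buffer contact. I'll ease in 1 mm more.

arm_command(
  steps=[
    {"dp": [0, 0, -0.3], "twist": 0},
    {"dp": [0, 0.25, 0], "twist": 0},
    {"dp": [0, 0.25, 0], "twist": 0},
    {"dp": [0, 0.25, 0], "twist": 0},
    {"dp": [0, 0.25, 0], "twist": 0},
    {"dp": [0, 0, 0], "twist": 0},
    {"dp": [0, 0, 0], "twist": 0},
    {"dp": [0, 0, 0], "twist": 0},
  ],
)

```text
clock: 18.1
eef_pos: [0.648, 0.1862, 0.0345]
eef_rot: [-180.0, 0.0, 97.1]
wrist_force: [-4.0, -0.1, -4.6]
width: 0.0421
```

```bash
python3 - <<'E'
from m import *
from station import arm
F=[]
for i in range(6): F.append(arm.state()["wrist_force"]); arm.snapshot("wrist")
print(np.mean(F,0),arm.state()["eef_pos"])
E
```

```text
[-4.06108279 -0.65877359 -3.80684559] [0.64810259 0.18616953 0.03463383]
```

arm_command(
  steps=[
    {"dp": [0, 0, 0.4], "twist": 0},
    {"dp": [0, 0, 0], "twist": 0},
    {"dp": [0, 0, 0], "twist": 0},
    {"dp": [0, 0, 0], "twist": 0},
    {"dp": [0, 0, 0], "twist": 0},
    {"dp": [0, 0, 0], "twist": 0},
    {"dp": [0, 0, 0], "twist": 0},
    {"dp": [0, 0, 0], "twist": 0},
  ],
)

```text
clock: 19.4
eef_pos: [0.6482, 0.1862, 0.0344]
eef_rot: [180.0, 0.0, 97.1]
wrist_force: [-4.3, -2.1, -0.1]
width: 0.0419
```

arm_command(
  steps=[
    {"dp": [0, 0, 0], "twist": 0},
    {"dp": [0, 0, 0], "twist": 0},
    {"dp": [0, 0, 0], "twist": 0},
    {"dp": [0, 0, 0], "twist": 0},
    {"dp": [0, 0, 0], "twist": 0},
    {"dp": [0, 0, 0], "twist": 0},
    {"dp": [0, 0, 0], "twist": 0},
    {"dp": [0, 0, 0], "twist": 0},
  ],
  jaw=0,
)

```text
clock: 20.4
eef_pos: [0.6481, 0.1863, 0.0343]
eef_rot: [-180.0, 0.0, 97.1]
wrist_force: [-0.3, 0.2, 0.1]
width: 0.0855
```

```bash
python3 - <<'E'
from m import *
from station import arm
st,s=wsnap(arm,"w7");print(st["eef_pos"],st["eef_rot"],st["wrist_force"],st["width"])
E
```

```text
[0.64814866 0.18625633 0.03427962] [-1.79999967e+02  1.49554648e-04  9.71156116e+01] [-0.27276662  0.23656874  0.07557644] 0.08554682915033063
```

View pics/w7.png

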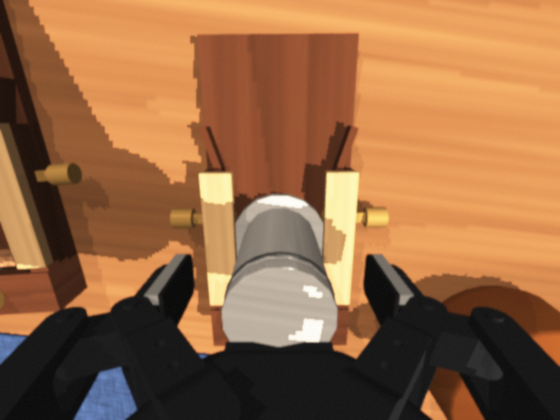

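The can is released and upright in the slot, with the flange rear near (279,195) and the apron edge at row 35. I'll rise and back toward the second can, then check it from the fixed cameras.

```bash
python3 - <<'E'
from m import *
from station import arm
s=load("w7.npz")
a=np.radians(7.1);ex=np.array([np.cos(a),np.sin(a)]);ey=np.array([-ex[1],ex[0]])
def q(p,z):
    w=(ray(s,*p,z)[:2]-T)*1000; return (w@ex).round(1),(w@ey).round(1)
T=np.array([.64815,.18626])
print(q((199,36),.008),q((357,35),.008),q((279,195),.014))
st=arm.state(); go(st,[.442,-.116,.25],90)
E
```

```text
(np.float64(-114.1), np.float64(-40.7)) (np.float64(-114.7), np.float64(41.0)) (np.float64(-30.8), np.float64(0.7))
shift then twist [np.float64(-274.4), np.float64(-242.0), np.float64(-215.7)] | twist first, then [np.float64(-302.2), np.float64(-206.2), np.float64(-215.7)] twist 0.124
```

arm_command(
  steps=[
    {"dp": [0, 0, -20], "twist": 0},
    {"dp": [0, 0, -40], "twist": 0},
    {"dp": [0, 0, -50], "twist": 0},
    {"dp": [0, 0, -60], "twist": 0},
    {"dp": [-30, -40, 0], "twist": 0},
    {"dp": [-37, -40, 0], "twist": 0},
    {"dp": [-37, -40, 0], "twist": 0},
    {"dp": [-37, -40, 0], "twist": 0},
  ],
)

```text
clock: 21.45
eef_pos: [0.5056, 0.0254, 0.2058]
eef_rot: [179.9, 0.0, 97.1]
wrist_force: [0.7, -0.0, 0.6]
width: 0.0852
```

```bash
python3 - <<'E'
from m import *
from station import arm
st,s=wsnap(arm,"w8");print(st["eef_pos"],st["eef_rot"],st["wrist_force"],st["width"])
go(st,[.442,-.1165,.13],90)
cans("w8")
for n in("scene","top"):
    s=arm.snapshot(n);np.savez(n+"8.npz",**s)
    c=s["image"][155:225,290:380] if n=="scene" else s["image"][140:210,200:290]
    cv2.imwrite(f"pics/{n}8.png",cv2.resize(c,None,fx=8,fy=8,interpolation=2))
E
```

```text
[0.50563727 0.02542507 0.20580927] [1.79886035e+02 1.97126047e-02 9.71288856e+01] [ 0.71524696 -0.04213046  0.58108839] 0.08519050015849641
shift then twist [np.float64(-132.9), np.float64(-80.8), np.float64(75.8)] | twist first, then [np.float64(-141.9), np.float64(-63.6), np.float64(75.8)] twist 0.124
w8 can [ 103   86   53   51 2070] [ 0.4435 -0.1159  0.078 ] [ 0.4426 -0.1155  0.078 ]
```

View pics/scene8.png

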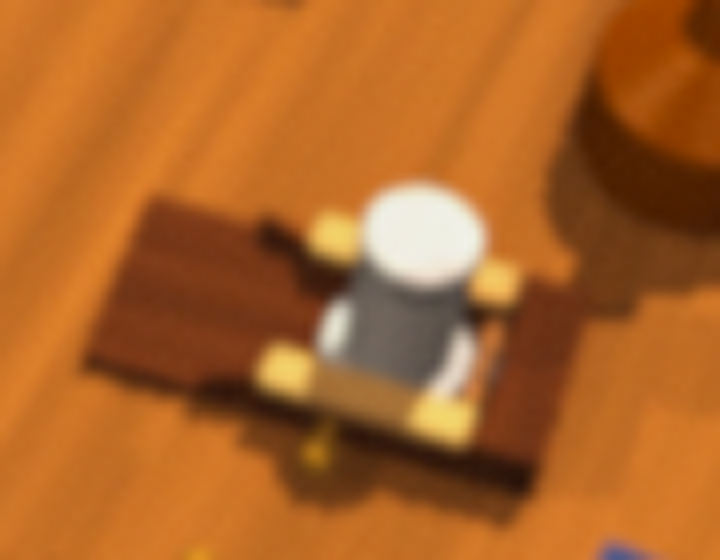

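View pics/w8.png

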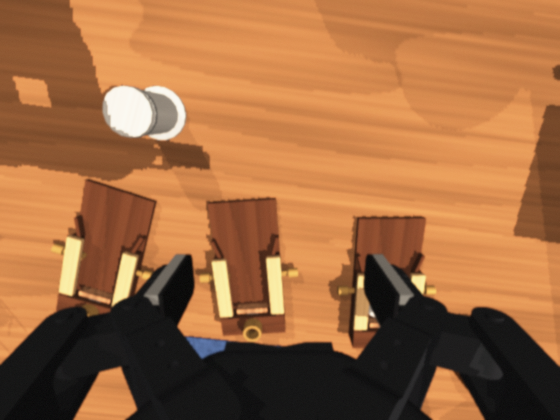

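```bash
python3 - <<'E'
from m import *
a=np.radians(7.1);ex=np.array([np.cos(a),np.sin(a)]);ey=np.array([-ex[1],ex[0]])
for n,mid in(("top8",(644.75,185.95)),("scene8",(643.2,185.0))):
    s=load(n+".npz");im=s["image"].astype(int);P=cloud(s)
    m=((P[...,2]>.076)&(P[...,2]<.1)&(im.max(2)-im.min(2)<70)&(P[...,0]>.6)&(P[...,0]<.7)&(P[...,1]>.12)&(P[...,1]<.25)).astype(np.uint8)
    k,l,st,ce=cv2.connectedComponentsWithStats(m)
    i=1+np.argmax(st[1:,4]); p=ray(s,*ce[i],.086);w=p[:2]*1000-mid
    print(n,st[i],p.round(4),"dock x",w@ex+24.5,"y",w@ey)
E
```

```text
top8 [226 155  13  14 152] [0.6474 0.1861 0.086 ] dock x 27.12086841732145 y -0.15844225418370728
scene8 [335 178  15  15 168] [0.6476 0.1819 0.086 ] dock x 28.434633907906306 y -3.647676798160817
```

View pics/top8.png

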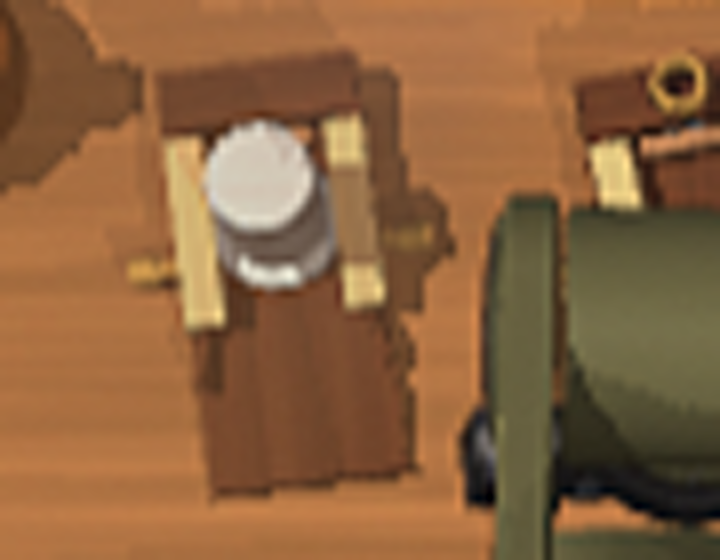

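The can sits upright, roughly centred, at dock x ≈ 27.5–28.5, which is close to the lower limit. I'll nudge it later. Second can now.

arm_command(
  steps=[
    {"dp": [0, 0, 0], "twist": 0.124},
    {"dp": [-47, -21, 0], "twist": 0},
    {"dp": [-47, -21, 0], "twist": 0},
    {"dp": [-47, -21, 0], "twist": 0},
    {"dp": [0, 0, 20], "twist": 0},
    {"dp": [0, 0, 30], "twist": 0},
    {"dp": [0, 0, 30], "twist": 0},
    {"dp": [0, 0, 0], "twist": 0},
  ],
)

```text
clock: 22.6
eef_pos: [0.4438, -0.1139, 0.1236]
eef_rot: [-179.9, -0.1, 90.0]
wrist_force: [0.1, -0.0, 0.6]
width: 0.0855
```

```bash
python3 - <<'E'
from m import *
from station import arm
st,s=wsnap(arm,"w9");print(st["eef_pos"],st["eef_rot"]);cans("w9")
E
```

```text
[ 0.44384564 -0.1139073   0.12362286] [-1.79867081e+02 -5.12042479e-02  9.00446684e+01]
w9 can [ 242  198   61   59 2871] [ 0.4424 -0.1178  0.078 ] [ 0.4424 -0.1176  0.078 ]
```

arm_command(
  steps=[
    {"dp": [-3, -1, 25], "twist": 0},
    {"dp": [0, 0, 25], "twist": 0},
    {"dp": [0, 0, 25], "twist": 0},
    {"dp": [0, 0, 23], "twist": 0},
    {"dp": [0, 0, 0], "twist": 0},
    {"dp": [0, 0, 0], "twist": 0},
    {"dp": [0, 0, 0], "twist": 0},
    {"dp": [0, 0, 0], "twist": 0},
  ],
)

```text
clock: 23.65
eef_pos: [0.4433, -0.1176, 0.027]
eef_rot: [179.9, 0.0, 90.0]
wrist_force: [-0.7, -0.2, 0.5]
width: 0.0848
```

arm_command(
  steps=[
    {"dp": [0, 0, 0], "twist": 0},
    {"dp": [0, 0, 0], "twist": 0},
    {"dp": [0, 0, 0], "twist": 0},
    {"dp": [0, 0, 0], "twist": 0},
    {"dp": [0, 0, 0], "twist": 0},
    {"dp": [0, 0, 0], "twist": 0},
    {"dp": [0, 0, 0], "twist": 0},
    {"dp": [0, 0, 0], "twist": 0},
  ],
  jaw=255,
  force=90,
)

```text
clock: 24.65
eef_pos: [0.443, -0.1176, 0.0268]
eef_rot: [180.0, 0.0, 90.0]
wrist_force: [-5.2, -0.1, 10.7]
width: 0.0425
```

arm_command(
  steps=[
    {"dp": [0, 0, -10], "twist": 0},
    {"dp": [0, 0, -25], "twist": 0},
    {"dp": [0, 0, -40], "twist": 0},
    {"dp": [0, 0, -25], "twist": 0},
    {"dp": [0, 0, 0], "twist": 0},
    {"dp": [0, 0, 0], "twist": 0},
    {"dp": [0, 0, 0], "twist": 0},
    {"dp": [0, 0, 0], "twist": 0},
  ],
)

```text
clock: 25.65
eef_pos: [0.4426, -0.1174, 0.1255]
eef_rot: [-179.9, -0.0, 90.0]
wrist_force: [0.6, 0.6, -3.6]
width: 0.0427
```

```bash
python3 - <<'E'
from m import *
from station import arm
st,s=wsnap(arm,"w10");print(st["eef_pos"],st["eef_rot"],st["width"])
F=[]
for i in range(8):
    F.append(arm.state()["wrist_force"]); arm.snapshot("wrist")
F=np.array(F);print(F.mean(0),F.std(0))
E
```

```text
[ 0.44258958 -0.11739957  0.12552049] [-1.79922355e+02 -2.62926553e-02  9.00119316e+01] 0.0426759855257837
[ 0.05519672 -0.18886413 -3.18488557] [0.37802015 0.45467165 0.42119483]
```

View pics/w10.png

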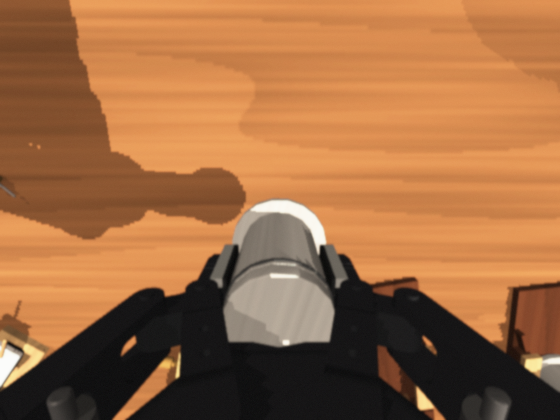

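It weighs about 3.2 N, so it is hollow and goes to the tube dock.

arm_command(
  steps=[
    {"dp": [0, 0, 0], "twist": -0.096},
    {"dp": [0, 0, 0], "twist": -0.096},
    {"dp": [20, 36, 15], "twist": 0},
    {"dp": [20, 36, 15], "twist": 0},
    {"dp": [20, 36, 15], "twist": 0},
    {"dp": [21, 36, 15], "twist": 0},
    {"dp": [0, 0, 0], "twist": 0},
    {"dp": [0, 0, 0], "twist": 0},
  ],
)

```text
clock: 27.1
eef_pos: [0.5684, -0.0106, 0.0661]
eef_rot: [-180.0, -0.0, 101.0]
wrist_force: [-1.2, -0.3, -3.2]
width: 0.0425
```

```bash
python3 - <<'E'
from m import *
from station import arm
st,s=wsnap(arm,"w11");print(st["eef_pos"],st["eef_rot"],st["wrist_force"])
go(st,[.5684,-.0105,.035],101)
c=s["image"][150:290,190:370];cv2.imwrite("pics/w11z.png",cv2.resize(c,None,fx=4.4,fy=4.2,interpolation=cv2.INTER_CUBIC))
E
```

```text
[ 0.56842995 -0.01063122  0.06614404] [-1.79966770e+02 -3.24080745e-03  1.01020350e+02] [-1.19004609 -0.25019261 -3.1542876 ]
shift then twist [np.float64(0.1), np.float64(-0.0), np.float64(31.1)] | twist first, then [np.float64(0.1), np.float64(-0.0), np.float64(31.1)] twist 0.0
```

View pics/w11z.png

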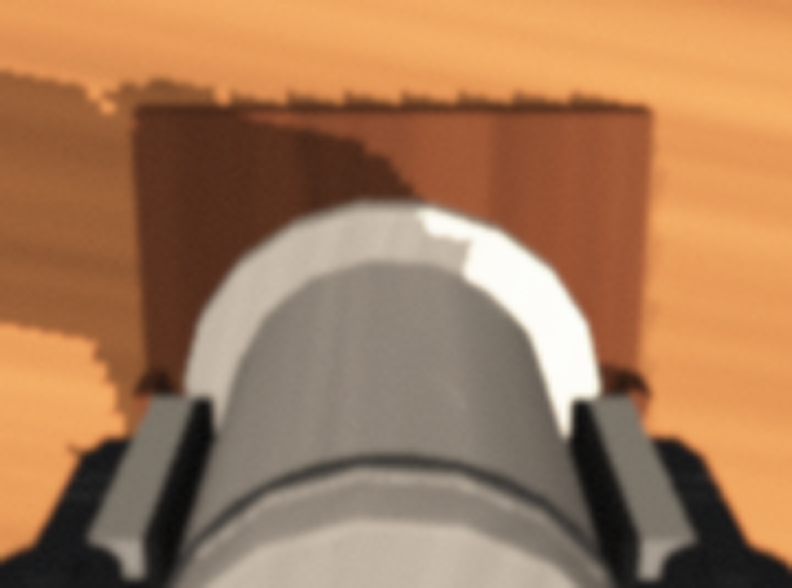

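This is aligned. Lower to just above the floor and slide.

arm_command(
  steps=[
    {"dp": [0, 0, 10], "twist": 0},
    {"dp": [0, 0, 10], "twist": 0},
    {"dp": [0, 0, 8], "twist": 0},
    {"dp": [0, 0, 2.7], "twist": 0},
    {"dp": [0, 0, 0], "twist": 0},
    {"dp": [0, 4, 0], "twist": 0},
    {"dp": [0, 6, 0], "twist": 0},
    {"dp": [0, 6, 0], "twist": 0},
  ],
)

```text
clock: 28.15
eef_pos: [0.585, -0.0073, 0.0357]
eef_rot: [180.0, 0.0, 101.0]
wrist_force: [0.0, -0.3, -2.7]
width: 0.0426
```

arm_command(
  steps=[
    {"dp": [0, 6, 0], "twist": 0},
    {"dp": [0, 6, 0], "twist": 0},
    {"dp": [0, 6, 0], "twist": 0},
    {"dp": [0, 6, 0], "twist": 0},
    {"dp": [0, 4, 0], "twist": 0},
    {"dp": [0, 2, 0], "twist": 0},
    {"dp": [0, 0, 0], "twist": 0},
    {"dp": [0, 0, 0], "twist": 0},
  ],
)

```text
clock: 29.15
eef_pos: [0.6138, -0.0017, 0.0356]
eef_rot: [-180.0, -0.0, 101.0]
wrist_force: [-0.1, 0.7, -3.3]
width: 0.0424
```

arm_command(
  steps=[
    {"dp": [0, 3, 0.3], "twist": 0},
    {"dp": [0, 3, 0], "twist": 0},
    {"dp": [0, 3, 0], "twist": 0},
    {"dp": [0, 3, 0], "twist": 0},
    {"dp": [0, 3, 0], "twist": 0},
    {"dp": [0, 3, 0], "twist": 0},
    {"dp": [0, 0, 0], "twist": 0},
    {"dp": [0, 0, 0], "twist": 0},
  ],
)

```text
clock: 30.15
eef_pos: [0.6319, 0.0018, 0.0354]
eef_rot: [179.9, 0.0, 101.0]
wrist_force: [1.8, -0.0, -2.1]
width: 0.0425
```

arm_command(
  steps=[
    {"dp": [0, 3, 0], "twist": 0},
    {"dp": [0, 3, 0], "twist": 0},
    {"dp": [0, 2, 0], "twist": 0},
    {"dp": [0, 2, 0], "twist": 0},
    {"dp": [0, 2, 0], "twist": 0},
    {"dp": [0, 0, 0], "twist": 0},
    {"dp": [0, 0, 0], "twist": 0},
    {"dp": [0, 0, 0], "twist": 0},
  ],
)

```text
clock: 31.15
eef_pos: [0.6437, 0.0041, 0.0355]
eef_rot: [179.9, 0.0, 101.0]
wrist_force: [5.7, 1.4, -1.1]
width: 0.0426
```

```bash
python3 - <<'E'
from m import *
from station import arm
st,s=wsnap(arm,"w12");p=st["eef_pos"]*1000;print(p,st["wrist_force"])
a=np.radians(11);ex=np.array([np.cos(a),np.sin(a)]);ey=np.array([-ex[1],ex[0]])
w=p[:2]-[619.5,-.6];print("tcp in dock",w@ex,w@ey)
c=s["image"][20:270,160:400];cv2.imwrite("pics/w12z.png",cv2.resize(c,None,fx=3,fy=2.4,interpolation=cv2.INTER_CUBIC))
E
```

```text
[643.68183585   4.11030233  35.45613783] [ 5.67170345  1.39778114 -1.07684862]
tcp in dock 24.636315476026134 0.009649004540823593
```

View pics/w12z.png

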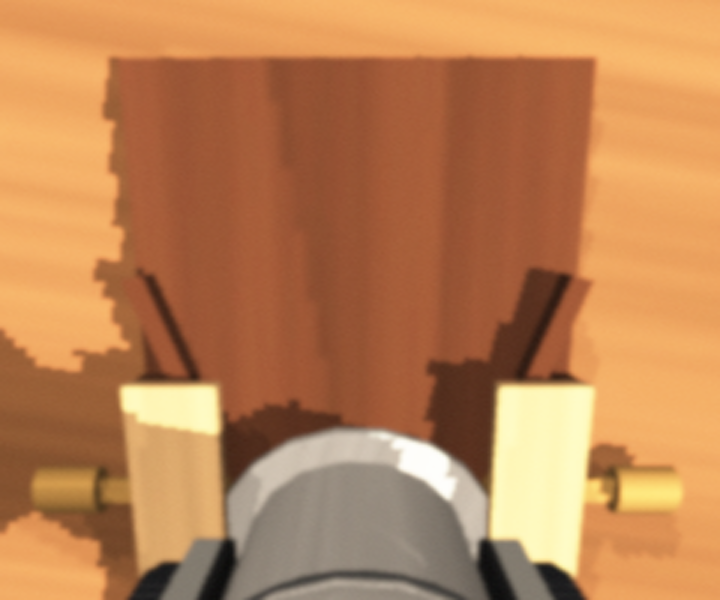

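arm_command(
  steps=[
    {"dp": [0, 0.5, 0], "twist": 0},
    {"dp": [0, 0.5, 0], "twist": 0},
    {"dp": [0, 0.5, 0], "twist": 0},
    {"dp": [0, 0.5, 0], "twist": 0},
    {"dp": [0, 0.5, 0], "twist": 0},
    {"dp": [0, 0.5, 0], "twist": 0},
    {"dp": [0, 0, 0], "twist": 0},
    {"dp": [0, 0, 0], "twist": 0},
  ],
)

```text
clock: 32.2
eef_pos: [0.6461, 0.0046, 0.0351]
eef_rot: [-180.0, -0.0, 101.0]
wrist_force: [-0.1, -0.5, -1.1]
width: 0.0427
```

arm_command(
  steps=[
    {"dp": [0, 0.5, 0], "twist": 0},
    {"dp": [0, 0.5, 0], "twist": 0},
    {"dp": [0, 0, 0], "twist": 0},
    {"dp": [0, 0, 0], "twist": 0},
    {"dp": [0, 0, 0], "twist": 0},
    {"dp": [0, 0, 0], "twist": 0},
    {"dp": [0, 0, 0], "twist": 0},
    {"dp": [0, 0, 0], "twist": 0},
  ],
)

```text
clock: 33.2
eef_pos: [0.6472, 0.0048, 0.0352]
eef_rot: [-180.0, -0.0, 101.0]
wrist_force: [-1.0, -0.7, -3.6]
width: 0.0429
```

arm_command(
  steps=[
    {"dp": [0, 0.5, 0], "twist": 0},
    {"dp": [0, 0.5, 0], "twist": 0},
    {"dp": [0, 0, 0], "twist": 0},
    {"dp": [0, 0, 0], "twist": 0},
    {"dp": [0, 0, 0], "twist": 0},
    {"dp": [0, 0, 0], "twist": 0},
    {"dp": [0, 0, 0], "twist": 0},
    {"dp": [0, 0, 0], "twist": 0},
  ],
)

```text
clock: 34.2
eef_pos: [0.6482, 0.005, 0.0353]
eef_rot: [-180.0, 0.0, 101.0]
wrist_force: [-2.8, -1.9, -4.1]
width: 0.0428
```

```bash
python3 - <<'E'
from m import *
from station import arm
st,s=wsnap(arm,"w13");p=st["eef_pos"]*1000;print(p,st["wrist_force"])
F=[]
for i in range(5): F.append(arm.state()["wrist_force"]); arm.snapshot("wrist")
print(np.mean(F,0))
c=s["image"][20:270,160:400];cv2.imwrite("pics/w13z.png",cv2.resize(c,None,fx=3,fy=2.4,interpolation=cv2.INTER_CUBIC))
E
```

```text
[648.21669377   5.00006194  35.25138954] [-2.82073622 -1.86727009 -4.10812272]
[-3.3139834  -1.18187869 -3.7621691 ]
```

View pics/w13z.png

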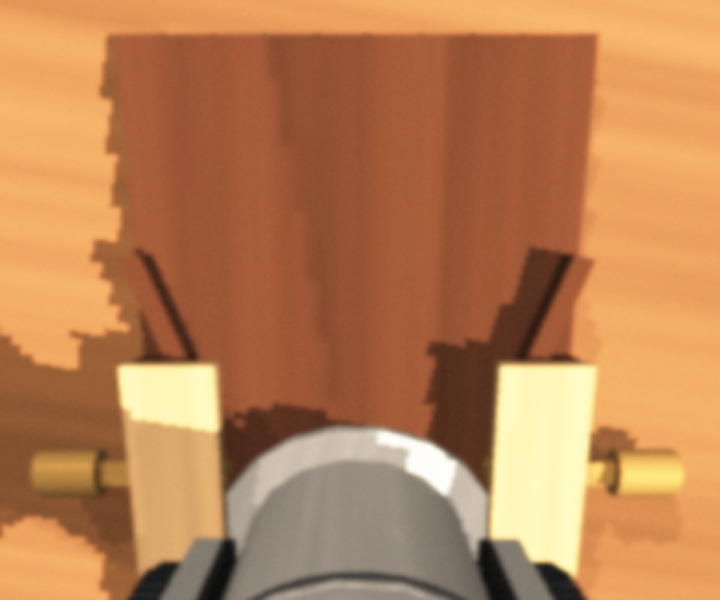

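arm_command(
  steps=[
    {"dp": [0, 0, 0], "twist": 0},
    {"dp": [0, 0, 0], "twist": 0},
    {"dp": [0, 0, 0], "twist": 0},
    {"dp": [0, 0, 0], "twist": 0},
    {"dp": [0, 0, 0], "twist": 0},
    {"dp": [0, 0, 0], "twist": 0},
    {"dp": [0, 0, 0], "twist": 0},
    {"dp": [0, 0, 0], "twist": 0},
  ],
  jaw=0,
)

```text
clock: 35.5
eef_pos: [0.6483, 0.005, 0.0353]
eef_rot: [180.0, 0.0, 101.0]
wrist_force: [-0.8, 0.5, -0.3]
width: 0.0853
```

```bash
python3 - <<'E'
from m import *
from station import arm
st,s=wsnap(arm,"w14");p=st["eef_pos"]*1000;print(p,st["wrist_force"])
for n,a,T in(("w14",11.,p[:2]),("w13",11.,[648.2,5.0]),("w7",7.1,[648.15,186.26]),("w6",7.1,[646.2,186.2])):
    s=load(n+".npz");im=s["image"]
    g=im[:,:,1].astype(int)
    # apron edge row & flange rear row along columns 270-290
    print(n,[int(x) for x in np.median(g[28:50,290:310],1)],[int(x) for x in np.median(g[188:208,276:286],1)])
c=load("w14.npz")["image"][20:270,160:400];cv2.imwrite("pics/w14z.png",cv2.resize(c,None,fx=3,fy=2.4,interpolation=cv2.INTER_CUBIC))
E
```

```text
[648.28289901   4.99091982  35.30545388] [-0.79147387  0.51629511 -0.32316639]
w14 [154, 152, 152, 151, 145, 129, 106, 91, 87, 87, 88, 88, 87, 87, 87, 87, 87, 87, 87, 87, 87, 87] [76, 77, 77, 76, 72, 66, 70, 101, 135, 162, 179, 184, 186, 185, 184, 184, 183, 184, 183, 182]
w13 [164, 162, 161, 161, 156, 142, 119, 101, 95, 93, 94, 93, 93, 93, 94, 94, 94, 94, 94, 93, 93, 94] [84, 83, 82, 83, 83, 82, 83, 79, 81, 102, 135, 167, 188, 197, 196, 195, 196, 195, 194, 194]
w7 [161, 159, 157, 155, 148, 127, 102, 88, 86, 86, 86, 86, 86, 86, 86, 86, 86, 86, 87, 87, 86, 86] [76, 77, 76, 73, 68, 79, 113, 171, 231, 248, 251, 252, 252, 252, 251, 251, 248, 234, 202, 173]
w6 [182, 179, 177, 174, 172, 171, 168, 165, 159, 142, 115, 99, 94, 93, 93, 93, 93, 92, 92, 93, 93, 93] [82, 83, 82, 82, 82, 83, 82, 83, 81, 84, 95, 122, 173, 231, 249, 253, 253, 253, 253, 251]
```

View pics/w14z.png

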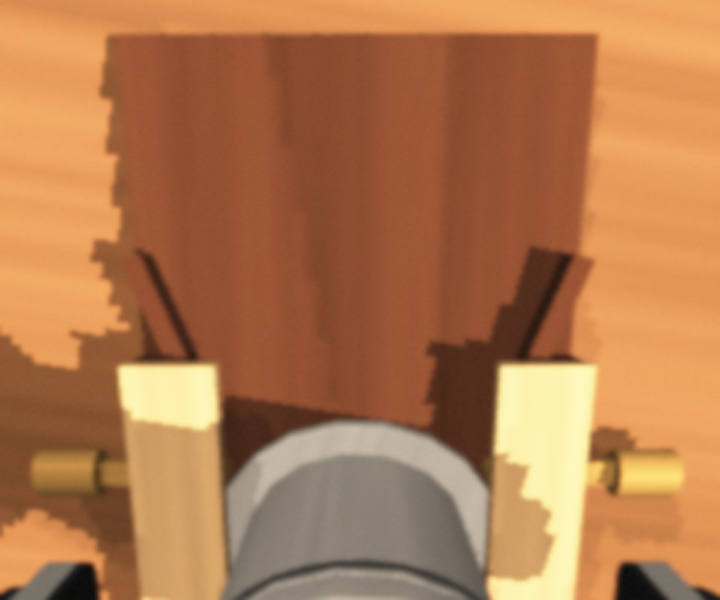

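arm_command(
  steps=[
    {"dp": [0, 0, -20], "twist": 0},
    {"dp": [0, 0, -40], "twist": 0},
    {"dp": [0, 0, -50], "twist": 0},
    {"dp": [0, 0, -60], "twist": 0},
    {"dp": [0, -50, 0], "twist": 0},
    {"dp": [0, -50, 0], "twist": 0},
    {"dp": [0, -50, 0], "twist": 0},
    {"dp": [0, -50, 0], "twist": 0},
  ],
)

```text
clock: 36.55
eef_pos: [0.4504, -0.0334, 0.2066]
eef_rot: [179.9, 0.0, 101.0]
wrist_force: [0.3, -0.3, -0.1]
width: 0.0854
```

```bash
python3 - <<'E'
from m import *
from station import arm
for n in("top","scene"):
    s=arm.snapshot(n);np.savez(n+"15.npz",**s)
    im=s["image"];P=cloud(s)
    c=im[145:280,270:380] if n=="scene" else im[130:210,200:320]
    cv2.imwrite(f"pics/{n}15.png",cv2.resize(c,None,fx=(5 if n=="scene" else 6),fy=(4.4 if n=="scene" else 6),interpolation=2))
    im=im.astype(int)
    for nm,y0,mid,a in(("empty",.185,{"top":(644.75,185.95),"scene":(643.2,185.0)}[n],7.1),("hollow",.004,{"top":(644.4,3.9),"scene":(643.9,3.2)}[n],11.)):
        a=np.radians(a);ex=np.array([np.cos(a),np.sin(a)]);ey=np.array([-ex[1],ex[0]])
        m=((P[...,2]>.076)&(P[...,2]<.1)&(im.max(2)-im.min(2)<70)&(im.min(2)>90)&(P[...,0]>.6)&(P[...,0]<.7)&(abs(P[...,1]-y0)<.05)).astype(np.uint8)
        k,l,st,ce=cv2.connectedComponentsWithStats(m)
        if k<2: print(n,nm,"none");continue
        i=1+np.argmax(st[1:,4]); p=ray(s,*ce[i],.086);w=p[:2]*1000-mid
        print(n,nm,st[i],p.round(4),"dock x",w@ex+24.5,"y",w@ey)
print(arm.state()["eef_pos"])
E
```

```text
top empty [226 155  13  14 147] [0.6472 0.1859 0.086 ] dock x 26.87495993188444 y -0.38117228987389257
top hollow [282 155  13  14 146] [0.6484 0.0056 0.086 ] dock x 28.76763034958108 y 0.8759333841543798
scene empty [335 178  15  14 158] [0.6475 0.1833 0.086 ] dock x 28.554308969136457 y -2.225732402351061
scene hollow [309 225  16  15 196] [0.6494 0.002  0.086 ] dock x 29.645414946133393 y -2.200552457791894
[ 0.44878219 -0.03357219  0.20663981]
```

View pics/top15.png

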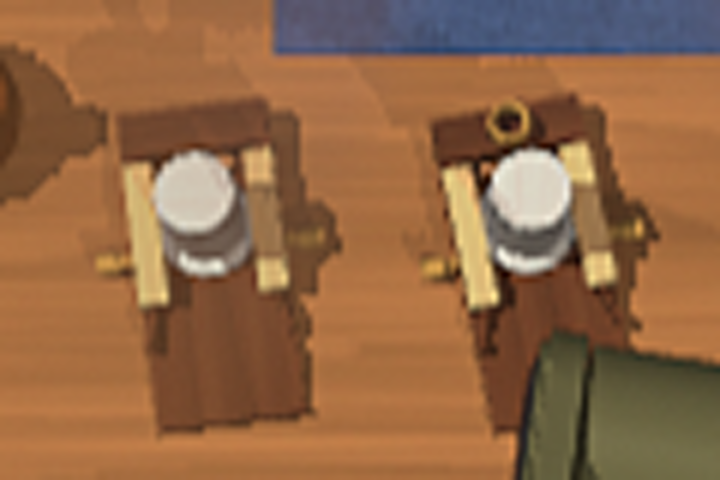

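View pics/scene15.png

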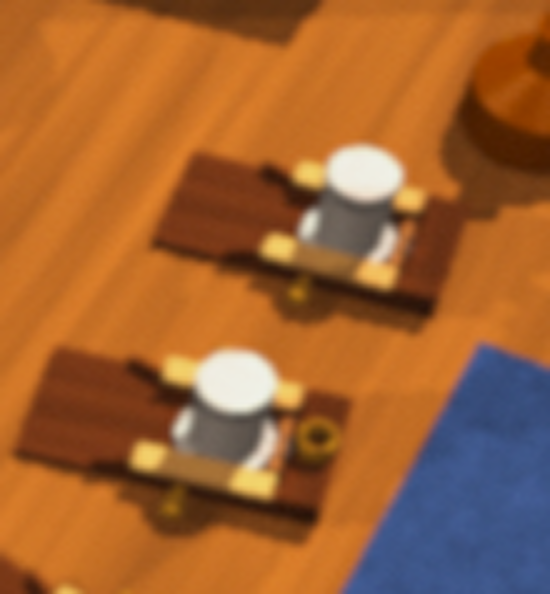

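```bash
python3 - <<'E'
from m import *
for n in("top15","scene15"):
    s=load(n+".npz");P=cloud(s);im=s["image"].astype(int)
    for y0 in(.185,.004):
        m=((P[...,2]>.076)&(P[...,2]<.1)&(im.max(2)-im.min(2)<70)&(im.min(2)>90)&(P[...,0]>.6)&(P[...,0]<.7)&(abs(P[...,1]-y0)<.05)).astype(np.uint8)
        m=cv2.erode(m,np.ones((3,3)))>0;q=P[m]
        c,*_=np.linalg.lstsq(np.c_[q[:,:2]-q[:,:2].mean(0),np.ones(len(q))],q[:,2],rcond=None)
        print(n,y0,len(q),"top z",c[2].round(4),"slopes deg",np.degrees(c[:2]).round(2))
# bystanders shift between start and now
a=load("top0.npz")["image"];b=load("top15.npz")["image"]
d=cv2.absdiff(a,b).max(2)
for nm,(u0,u1,v0,v1) in dict(decanter=(170,205,130,165),schooner=(395,438,145,195),vise=(395,430,222,260),bend=(145,200,250,295)).items(): print(nm,int((d[v0:v1,u0:u1]>60).sum()))
E
```

```text
top15 0.185 97 top z 0.0872 slopes deg [-4.06 -1.67]
top15 0.004 96 top z 0.0874 slopes deg [-0.49  1.83]
scene15 0.185 96 top z 0.0867 slopes deg [ 0.62 -1.67]
scene15 0.004 138 top z 0.0868 slopes deg [ 0.74 -0.29]
decanter 0
schooner 0
vise 372
bend 157
```

One last wrist look at both cans, staying clear above them.

arm_command(
  steps=[
    {"dp": [14, 15, -8], "twist": 0},
    {"dp": [20, 20, -8], "twist": 0},
    {"dp": [20, 20, -8], "twist": 0},
    {"dp": [20, 20, -8], "twist": 0},
    {"dp": [20, 20, -8], "twist": 0},
    {"dp": [20, 20, 0], "twist": 0},
    {"dp": [20, 0, 0], "twist": 0},
    {"dp": [0, 0, 0], "twist": 0},
  ],
)

```text
clock: 37.65
eef_pos: [0.5386, 0.1214, 0.2457]
eef_rot: [180.0, -0.0, 101.1]
wrist_force: [-0.0, -0.6, 0.5]
width: 0.0852
```

```bash
python3 - <<'E'
from m import *
from station import arm
st,s=wsnap(arm,"w16");print(st["eef_pos"],st["eef_rot"],st["clock"])
c=s["image"][150:350,180:420];cv2.imwrite("pics/w16z.png",cv2.resize(c,None,fx=3.3,fy=3,interpolation=cv2.INTER_CUBIC))
E
```

```text
[0.53864224 0.12136773 0.24572455] [ 1.79985682e+02 -4.34753445e-03  1.01104140e+02] 37.65
```

View pics/w16.png

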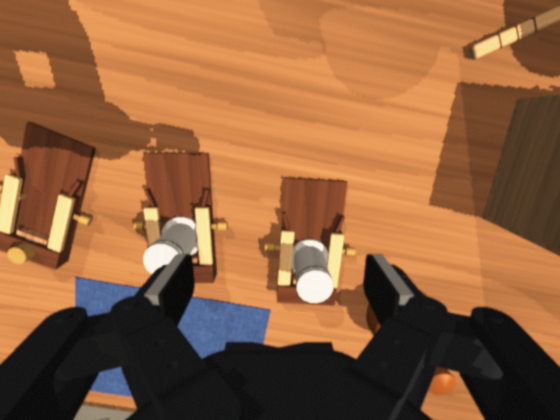

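View pics/w16z.png

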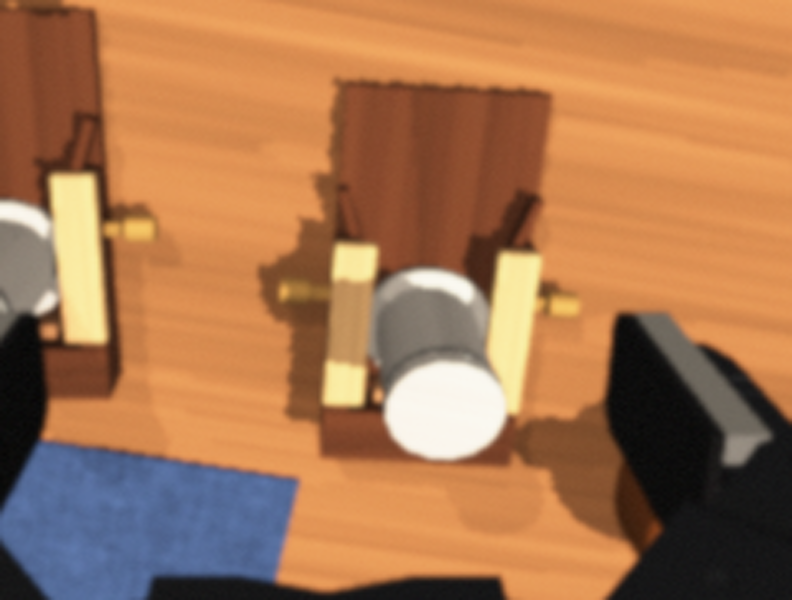

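```bash
python3 - <<'E'
from m import *
s=load("w16.npz");P=cloud(s);im=s["image"].astype(int)
a=np.radians(7.1);ex=np.array([np.cos(a),np.sin(a)]);ey=np.array([-ex[1],ex[0]])
f=lambda x,y:(180+x/3.3,150+y/3)
o=np.mean([ray(s,*f(338,84),.008)[:2],ray(s,*f(549,95),.008)[:2]],0)*1000
def q(p,z): w=ray(s,*p,z)[:2]*1000-o; return (w@ex-85).round(1),(w@ey).round(1)
print("flange rear+29:",q(f(430,268),.014),"top centre",q(f(445,409),.086))
print("lip front",q(f(355,244),.026),q(f(517,252),.026),"lip back",q(f(344,405),.026))
m=((P[...,2]>.078)&(P[...,2]<.1)&(im.min(2)>150)&(abs(P[...,1]-.185)<.05)).astype(np.uint8);m=cv2.erode(m,np.ones((3,3)))>0;Q=P[m]
c,*_=np.linalg.lstsq(np.c_[Q[:,:2]-Q[:,:2].mean(0),np.ones(len(Q))],Q[:,2],rcond=None)
print(len(Q),c[2],np.degrees(c[:2]))
E
```

```text
flange rear+29: (np.float64(-1.6), np.float64(2.3)) top centre (np.float64(27.7), np.float64(3.1))
lip front (np.float64(-16.1), np.float64(-31.1)) (np.float64(-16.9), np.float64(35.1)) lip back (np.float64(65.8), np.float64(-29.3))
809 0.0857210436809245 [-0.238345    0.12665483]
```

Can A is upright to 0.2° and on the floor. It sits at about x = 28–29 behind the catches, centred to under 1 mm. Can B rests at the buffer. Handing in.

```bash
python3 - <<'E'
from station import arm
print(arm.close_job()); print(arm.state()["clock"])
E
```

```text
the job is handed in; nothing more can be done
None
the job is handed in; nothing more can be done
```

I docked and released both canisters, then handed the job in at about 38 s of the 67 s allowed. No verdict was reported.

- **Weighing:** the left canister pulled about 0.95 N, so it is empty and went into the bare-backed dock. The right one pulled about 3.2 N, so it is hollow and went into the brass-tube dock.
- **Buffers:** the last buffer forces I read were about 4 N on the bare dock and 3.5 N on the tube dock. By the given spring rate that is roughly 1.5 mm and 1.2 mm of travel, well under the 4.5 mm limit.
- **Hollow canister:** after release it sits at about 30 mm along the dock, at the buffer. The two fixed cameras read its top 0.9 mm and −2.2 mm off the dock's middle; I took the second as calibration error. A depth fit from the scene camera puts its tilt under 1°.
- **Empty canister:** after release it slid back a little. Raw camera estimates of its position ran from 26.9 to 28.6 mm, so one was just under the 27 mm limit. Those same cameras read the hollow canister 0.2 to 1 mm short of where it rests, and correcting for that gives about 28 to 29 mm. I judged that safely home and did not push it again.
- **Upright and centred:** the last wrist view showed the empty canister upright to about 0.2° and standing on the floor, and I put it within about 1 mm of the slot's middle. Two other checks disagreed. A coarse top-camera depth fit gave 4° of tilt, which I took as noise, and the scene camera read it 2.2 mm off the middle.
- **Bystanders:** the arm stayed clear of all of them. The top view showed no change at the decanter or schooner. It did show changed pixels around the pin vise and bending tool, which I put down to the arm's moving shadow and did not check further.

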